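# Post two failed parts through the sprung flap of the reject box

## Robot

A 7-joint arm with a two-finger parallel gripper is mounted at the origin on a cart in front of the work surface, level with it; the furniture and walls round the work are solid. World frame = base frame: x ahead of the robot, y to its left, z up, the work surface at z = 0. Lengths are in m, angles in rad, forces in N, time in s.
With the tool pointing down it reaches from about 0.35 to 0.9 m from the base axis. Payload 7.2 kg.
Tool frame: the origin (TCP) lies at the very end of the fingers, on their centre line; the grasp point (between the pads) lies 19 mm behind it; x points along the fingers, z is the direction in which the jaws open and shut, and the axes are right-handed (so a half turn about x gives the same grasp; the last joint's range is limited). The gripper opens to 88 mm and grips with 3 to 60 N. Pads are 20 mm wide; open, the fingers measure 115 mm over their backs; the gripper's body (75 mm by 178 mm) begins 61 mm behind the grasp point.
Start: joints at [1.178, 0.411, -0.013, 1.596, 0.006, 1.134, -0.082], TCP at [0.199, -0.592, 0.223] pointing down, gripper open.
Joint ranges: [-2.95, 2.95], [-0.29, 1.99], [-1.47, 1.44], [0.14, 2.54], [-1.03, 4.17], [0.13, 1.85], [-2.86, 2.86]. Speed limits (rad/s): [2.39, 2.39, 3.01, 3.01, 3.14, 3.14, 3.14].

## Interface

Orientations are given as a unit quaternion [w, x, y, z].
In Python, from plant import get_obs, get_image, job_done gives the robot as it stands.
- The arm moves only by the shell command python3 -m jog 'ROWS' [FORCE]. ROWS is JSON, a list of rows, each an object of numbers: "tx", "ty", "tz": the shift along the tool's x, y, z in mm; "turn": the turn about the tool's x in rad; "fingers": the closure, from -1 (fully open) to 1 (shut). In form: [{"tx": .., "ty": .., "tz": .., "turn": .., "fingers": ..}, ...]. A call has 1 to 10 rows; each row is the pose to reach, as a shift and turn from the pose commanded when the call began, along the tool's axes at that moment; what a row does not reach only later rows make up. A row lasts 1/10 s, in which the tool goes at most 50 mm and 8.59 degrees, less where a joint would pass 70% of its speed; a pose out of reach is approached as far as the arm can. A call with a gripper value outside its range is refused whole. The fingers move at their own pace and stop on an object; FORCE is the grip in N (left out, the last holds). Time passes only in rows, so rows that repeat a pose let the fingers close. It gives the time, the measured TCP pose, the force and the opening at its end, in the units of the state.
- get_obs(): the state, without advancing time (a new reading comes with each control period).
- get_image(name): name is "scene" or "side" or "wrist"; returns a dict with "color" (420x560x3 uint8, red, green, blue), "K" (3x3 intrinsics, pixels), "xyz" and "attitude" of the camera in the world; the wrist camera has in their place "hand_eye" (4x4, takes a point from camera to tool coordinates, whose origin is the TCP and whose axes are the tool frame's). Camera axes: x right, y up, looking along -z (the intrinsics and any distortion apply to the point x, -y, -z); pixel columns grow to the right and rows downward; lengths in m; the calibration is good to about 2 mm. A picture is of the moment at which its call begins: read the wrist's pose just before it. There is no depth.
- job_done(): hands the job in, once; it reports no verdict.
The state is a dict: "time_s": time; "joint_positions": joint angles; "joint_vel": joint speeds; "joint_efforts": joint torques, N m; "position": TCP position; "orientation": TCP orientation; "contact_force": force on the tool from outside, world axes, zero at the start; "ft_torque": the same for the moment, N m; "width": opening from 0.0 (shut) to 1.0 (fully open).
Only numpy, scipy, OpenCV 4.12 (cv2) and the standard library are available. Lean on these libraries where they do the work, as an engineer would, in place of code of your own. Each camera call takes 0.05 s, during which the arm holds its last target. There are 200 camera calls.

## Task

The drive is repaired; its failed motor capacitor (the black can) and its seized fan (the small black square one) must not be fitted again. Post them one after the other, in either order, through the mouth in the sloping front of the red reject box: each time keep the sprung flap held open with the fingers until the part has dropped to rest inside, then let the flap spring fully shut before you post the next. Leave everything else on the bench where it is.

Things in the scene. Friction and masses are not known exactly. Their poses are not given: they have to be found in the camera images.
- reject_box: Red sheet-steel box fixed to the bench, 200 mm deep (x), 220 wide (y), 279 high; origin at the centre of its underside. Its front looks along its own -x: upright to 200 mm, then a sheet sloping 34 degrees from level up to the flat top, which starts 15 mm behind the origin. Walls 4 mm; hollow, empty, closed but for the mouth; floor 12 mm above the bench.
- mouth (a point): Centre of the outer rim of the mouth (axes as the box). The mouth is a rectangle, 150 mm along the box's y by 66 mm up the slope, with an aluminium collar (walls 5 mm) standing 26 mm out from the sloping sheet; this point is in the rim's plane. Inward the mouth runs square to the sheet, along (0.559, 0, -0.829) in box axes, 34 degrees from vertical: parts must go in tilted so.
- flap (a joint): Angle of the steel flap behind the mouth: 0 shut, grows as pushed inward, stop at 1.45 rad. 84 mm long, hinged 15 mm above the upper edge of the mouth, 31 mm in from the rim. A spring shuts it, 2.3 N at the free edge when shut, 5 N fully open. A part let go too early is pushed back out, or stays pinched between flap and lower edge and must be pushed on from behind.
- capacitor_centre (a point): Centre of the failed motor capacitor, 44 mm above its underside: upright black can of 55 mm diameter and 88 mm height, with two metal studs on top to 102 mm; 0.24 kg. Its z axis points to the studs. It stands on the bench.
- fan_centre (a point): Centre of the body of the seized fan, 11 mm above the bench: black square frame 60 x 60 mm, 22 mm high, lying flat, sides along its x and y axes, a thin red lead at one side; 0.07 kg.
- red_driver: Bystander: red screwdriver, 190 x 24 mm, lying along its x axis; origin under its middle.
- black_tape: Bystander: roll of black tape, 59 mm diameter, 18 mm high; origin at the centre of its underside.
- heat_sink: Bystander: black finned heatsink, 40 x 60 x 27 mm; origin at the centre of its underside.
Things that resemble listed ones, but are neither listed nor needed, are in the scene too. What is shaped like the part that bears capacitor_centre but orange is not meant.

How it is judged:
On the way, in this order (a step that is already met when the one before it is completed fails the run):
1. one failed part has dropped into the box while the flap is still held open (((x of capacitor_centre in the frame of reject_box between -0.1 and 0.1 m and y of capacitor_centre in the frame of reject_box between -0.11 and 0.11 m and z of capacitor_centre in the frame of reject_box below 0.12 m) or (x of fan_centre in the frame of reject_box between -0.1 and 0.1 m and y of fan_centre in the frame of reject_box between -0.11 and 0.11 m and z of fan_centre in the frame of reject_box below 0.12 m)) and value of joint flap above 0.15 rad), for 0.1 s.
2. the flap has sprung shut behind it (((x of capacitor_centre in the frame of reject_box between -0.1 and 0.1 m and y of capacitor_centre in the frame of reject_box between -0.11 and 0.11 m and z of capacitor_centre in the frame of reject_box below 0.12 m) or (x of fan_centre in the frame of reject_box between -0.1 and 0.1 m and y of fan_centre in the frame of reject_box between -0.11 and 0.11 m and z of fan_centre in the frame of reject_box below 0.12 m)) and value of joint flap below 0.08 rad), for 0.1 s.
3. the other part has joined it while the flap is still held open (x of capacitor_centre in the frame of reject_box between -0.1 and 0.1 m and y of capacitor_centre in the frame of reject_box between -0.11 and 0.11 m and z of each of capacitor_centre, fan_centre in the frame of reject_box below 0.16 m and x of fan_centre in the frame of reject_box between -0.1 and 0.1 m and y of fan_centre in the frame of reject_box between -0.11 and 0.11 m and value of joint flap above 0.15 rad), for 0.1 s.
At the end, for the whole second after the job is handed in: Both failed parts lie inside the reject box, their centres less than 160 mm above its underside, and the flap is shut to within 0.08 rad (x of capacitor_centre in the frame of reject_box between -0.1 and 0.1 m and y of capacitor_centre in the frame of reject_box between -0.11 and 0.11 m and z of each of capacitor_centre, fan_centre in the frame of reject_box below 0.16 m and x of fan_centre in the frame of reject_box between -0.1 and 0.1 m and y of fan_centre in the frame of reject_box between -0.11 and 0.11 m and value of joint flap below 0.08 rad); the robot touches nothing.
It fails at once if a bystander is pushed more than 25 mm (distance of any of red_driver, black_tape, heat_sink from where it was at the start of the episode above 0.025 m).
It also fails if it takes over 72 s, if anything falls off the work surface, if the arm or the gripper's body presses on something with over 40 N, if the wrist force passes 120 N, or if a joint passes its speed limit or range.

## Working session

There is one attempt and no reset: what is moved stays moved. The work goes in short steps, Python scripts to look and compute and a shell command to move; the robot and the scene stay as the last step left them, time stands still between calls to the robot, and variables do not carry over. Pictures are saved under pics/ and viewed, about 8 in all and at most 12, crops included, and the job is handed in when it is done.

```bash
ls; mkdir -p pics; cat > h.py <<'E'
import numpy as np, cv2
from plant import get_obs, get_image
from scipy.spatial.transform import Rotation as R
def q2R(q): return R.from_quat([q[1],q[2],q[3],q[0]]).as_matrix()
def cam(im,obs=None):
    if 'hand_eye' in im:
        T=np.eye(4);T[:3,:3]=q2R(obs['orientation']);T[:3,3]=obs['position'];T=T@np.array(im['hand_eye']);return T[:3,:3],T[:3,3]
    a=np.array(im['attitude']); return (a if a.shape==(3,3) else q2R(a)),np.array(im['xyz'])
def ray(im,uv,obs=None):
    Rc,c=cam(im,obs);n=np.linalg.inv(im['K'])@[uv[0],uv[1],1];d=Rc@[n[0],-n[1],-n[2]];return c,d/np.linalg.norm(d)
def onz(im,uv,z,obs=None):
    c,d=ray(im,uv,obs);return c+d*(z-c[2])/d[2]
def proj(im,p,obs=None):
    Rc,c=cam(im,obs);q=Rc.T@(np.array(p)-c);q=np.array(im['K'])@[q[0],-q[1],-q[2]];return q[:2]/q[2]
def save(im,n): cv2.imwrite('pics/'+n,im['color'][:,:,::-1])
E
python3 - <<'E'
from h import *
import pickle
o=get_obs();print(o)
ims={n:get_image(n) for n in('scene','side','wrist')}
pickle.dump((o,ims),open('first.pkl','wb'))
for n,i in ims.items(): print(n,{k:v for k,v in i.items() if k!='color'})
cv2.imwrite('pics/a.png',cv2.resize(np.vstack([ims['scene']['color'],]),None,fx=1.4,fy=1.4)[:,:,::-1])
cv2.imwrite('pics/b.png',cv2.resize(np.vstack([ims['side']['color'],]),None,fx=1.4,fy=1.4)[:,:,::-1])
E
```

```text
pics
{'time_s': 0.0, 'joint_positions': array([ 1.17781774,  0.41189246, -0.01270351,  1.59703257,  0.00560942,
        1.13432324, -0.08218535]), 'joint_vel': array([ 0.00135941,  0.00047465, -0.00028974, -0.00042143,  0.00062126,
        0.00098019,  0.0003518 ]), 'joint_efforts': array([-6.37770609e-04, -5.87946510e+01,  6.41980302e-01, -2.91071588e+01,
       -5.37452521e-02,  1.83441443e-02,  1.48104259e-04]), 'position': array([ 0.19922544, -0.59185785,  0.22181848]), 'orientation': array([ 0.57377737,  0.41287001,  0.5747572 , -0.41227666]), 'contact_force': array([ 0.40106867,  0.94705386, -0.26507646]), 'ft_torque': array([-0.0043432 , -0.03500919,  0.00181919]), 'width': 1.0013731534272643}
scene {'K': array([[479.07792944,   0.        , 277.80398014],
       [  0.        , 479.07792944, 204.28462257],
       [  0.        ,   0.        ,   1.        ]]), 'xyz': array([ 0.36742229, -0.72030028,  0.94419965]), 'attitude': array([ 0.92786981,  0.35745961, -0.0327418 , -0.10103572])}
side {'K': array([[441.15006976,   0.        , 285.90082681],
       [  0.        , 441.15006976, 206.37982481],
       [  0.        ,   0.        ,   1.        ]]), 'xyz': array([0.2327814 , 0.4407899 , 0.87595867]), 'attitude': array([-0.23372039, -0.08516096,  0.31628302,  0.91547116])}
wrist {'K': array([[310.52553012,   0.        , 280.9862837 ],
       [  0.        , 310.52553012, 213.96144497],
       [  0.        ,   0.        ,   1.        ]]), 'hand_eye': array([[-1.00504900e-04,  2.72052601e-01, -9.62282377e-01,
        -1.61868136e-01],
       [ 1.20711880e-04,  9.62282378e-01,  2.72052588e-01,
         7.51395237e-02],
       [ 9.99999988e-01, -8.88162963e-05, -1.29554075e-04,
        -9.08189164e-04],
       [ 0.00000000e+00,  0.00000000e+00,  0.00000000e+00,
         1.00000000e+00]])}
```

View pics/a.png

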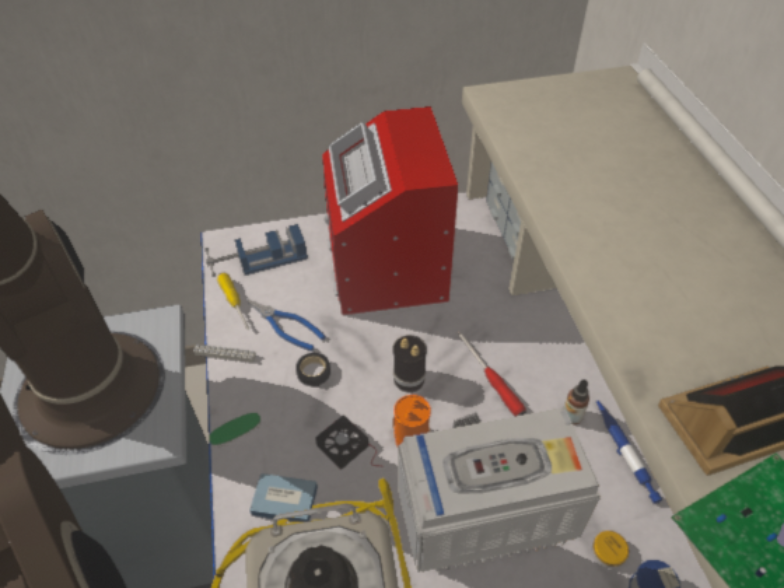

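View pics/b.png

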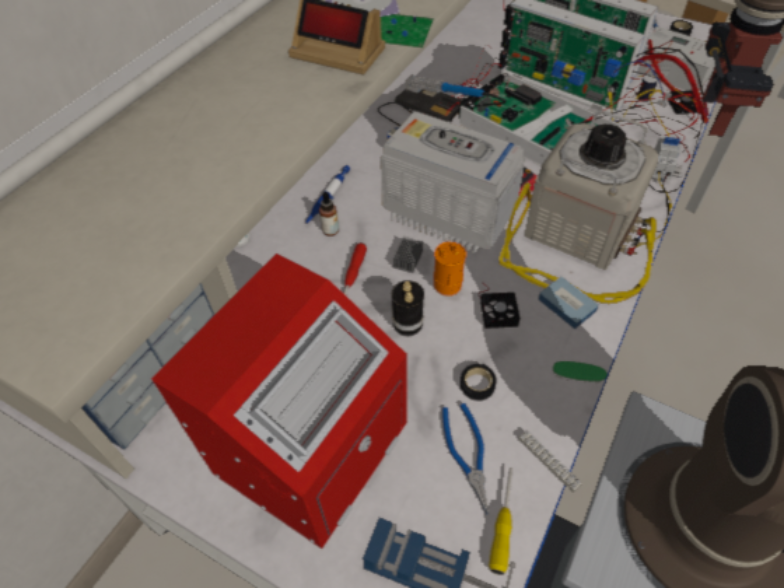

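Candidates (scene picture, 784-wide scale):
- **Can:** the black one with two studs at (410,362). The orange one at (410,420) is excluded.
- **Fan:** the black square at (343,441). The tape roll at (313,369) and the heatsink at (467,420) are not it.
- **Box:** the collar is at (360,170).

Next I'll take close crops of these, with centroids.

```bash
python3 - <<'E'
from h import *
import pickle
o,ims=pickle.load(open('first.pkl','rb'))
s,d=ims['scene']['color'],ims['side']['color']
def crop(im,x,y,w,h,f): return cv2.resize(im[y:y+h,x:x+w],(w*f,h*f),interpolation=cv2.INTER_CUBIC)
A=crop(s,225,80,100,75,4); B=crop(d,160,205,140,140,4)[:,:]; B=cv2.resize(B,(400,400))
C=crop(s,220,235,100,100,4)[:300]; D=crop(d,270,190,110,100,4)
can=np.zeros((600,800,3),np.uint8); can[:300,:400]=A; can[:300,400:]=C; can[300:,:400]=cv2.resize(crop(d,170,205,130,140,1),(279,300),interpolation=cv2.INTER_CUBIC).__class__((300,400,3),np.uint8)*0 if False else 0
can[300:,:400]=crop(d,165,210,133,100,3)[:300,:399].copy() if False else cv2.resize(d[210:345,160:340][:, :180],(400,300),interpolation=cv2.INTER_CUBIC)
can[300:,400:]=D[:300,:400]
cv2.imwrite('pics/c.png',can[:,:,::-1])
# black blobs
for n in('scene','side'):
    c=ims[n]['color'].astype(int); m=(c.max(2)<60).astype(np.uint8)
    N,l,st,ce=cv2.connectedComponentsWithStats(m)
    for i in range(1,N):
        if st[i,4]>150: 
            p=onz(ims[n],ce[i],0.011); print(n,st[i],ce[i].round(1),p.round(3))
E
```

```text
scene [  0 139  24  61 960] [  8.9 171.6] [-0.18   0.395  0.011]
scene [ 37 158  23  43 212] [ 49.8 178.6] [-0.063  0.34   0.011]
scene [   0  166   84  118 6195] [ 39.  232.9] [-0.07   0.143  0.011]
scene [282 241  22  31 427] [292.4 258.2] [ 0.532 -0.071  0.011]
scene [  35  252   80   67 1839] [ 82.4 286.3] [ 0.046 -0.043  0.011]
scene [ 491  262   69   43 1262] [534.6 284.9] [ 1.049 -0.263  0.011]
scene [   0  283   91  137 2630] [ 42.  366.1] [-0.024 -0.22   0.011]
scene [226 298  37  36 530] [244.4 315.9] [ 0.395 -0.198  0.011]
scene [517 299  43  26 583] [540.2 312.8] [ 1.022 -0.329  0.011]
scene [  0 390  16  30 308] [  5.7 404.4] [-0.084 -0.285  0.011]
scene [ 207  391   48   29 1041] [230.2 407.2] [ 0.337 -0.383  0.011]
side [213   0  50  35 464] [238.4  16.3] [ 1.167 -0.87   0.011]
side [356   4  23  45 346] [364.   26.6] [ 0.72  -1.025  0.011]
side [ 501    5   59   68 1682] [525.   41.7] [ 0.184 -1.198  0.011]
side [403  22  23  20 231] [411.9  32.1] [ 0.553 -1.071  0.011]
side [370  33  25  20 193] [383.7  42.3] [ 0.619 -0.961  0.011]
side [273  53  89  34 880] [319.   71.6] [ 0.743 -0.699  0.011]
side [360  61  27  14 232] [374.1  67.7] [ 0.592 -0.804  0.011]
side [414  89  33  31 743] [431.1 104. ] [ 0.37  -0.711  0.011]
side [282 172  20  21 228] [291.9 182. ] [ 0.593 -0.232  0.011]
side [280 201  23  32 532] [290.5 217.4] [ 0.541 -0.128  0.011]
side [343 209  29  26 545] [357.  221.4] [ 0.393 -0.195  0.011]
side [329 260  25  26 241] [340.2 274.2] [ 0.369 -0.042  0.011]
side [ 443  261  117  159 9068] [508.2 338.4] [ 0.011 -0.07   0.011]
side [ 377  368   37   52 1051] [395.8 396.1] [0.171 0.143 0.011]
```

View pics/c.png

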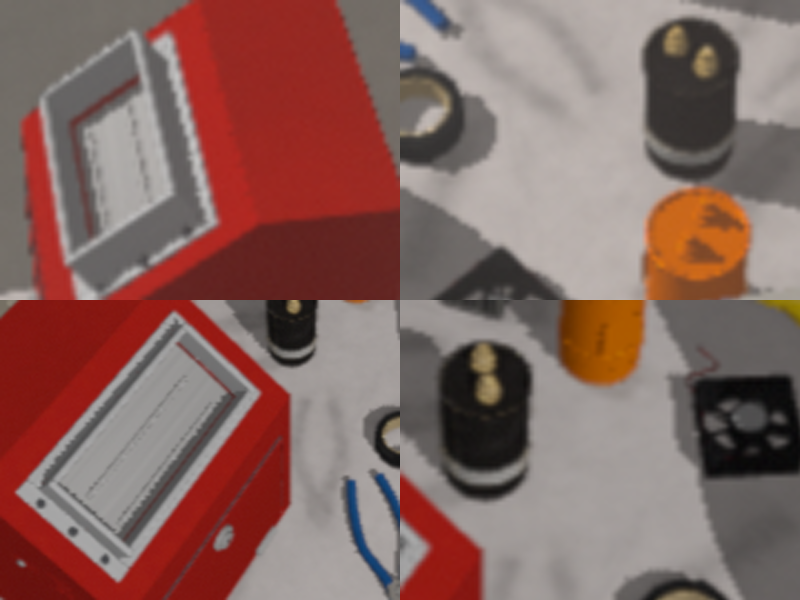

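```bash
python3 - <<'E'
from h import *
import pickle
o,ims=pickle.load(open('first.pkl','rb'));S,D=ims['scene'],ims['side']
# box rim: hypothesise mouth centre on sheet mid-slope -> z
zc=.2+.0575*np.tan(np.radians(34))+.026*.829
px={'ll':(235,104.25),'lr':(242.5,145.5),'ul':(258.75,88.25),'ur':(268,129.25)}
for zz in(zc-.008,zc,zc+.008):
    P={k:onz(S,v,zz+(-1 if k[0]=='l' else 1)*.038*.559) for k,v in px.items()}
    m=sum(P.values())/4
    e=P['ll']-P['lr'];e2=P['ul']-P['ur'];up=(P['ul']+P['ur']-P['ll']-P['lr'])/2
    print(zz,m.round(4),'len',np.linalg.norm(e),np.linalg.norm(e2),'up',np.linalg.norm(up),'yaw',np.degrees([np.arctan2(-v[0],v[1]) for v in(e,e2)]),np.degrees(np.arctan2(up[1],up[0])))
    print(' side px',{k:((proj(D,v)-[160,210])*2.222+[0,300]).round() for k,v in P.items()}, ((proj(D,m)-[160,210])*2.222+[0,300]).round())
# can : top ellipse centres z=.088 : scene crop (691,58 centre) ; side crop
for n,im,uv in(('sc',S,(220+291/4,235+58/4)),('si',D,(270+86/4,190+83/4))): print('can top',n,onz(im,uv,.088).round(4))
# fan: minAreaRect of mask
for n,im,c in(('scene',S,(244,316)),('side',D,(357,221))):
    m=(im['color'].max(2)<75).astype(np.uint8);N,l,st,ce=cv2.connectedComponentsWithStats(m)
    i=np.argmin(np.linalg.norm(ce-np.array(c),axis=1)+1e3*(st[:,4]<150)); ct=max(cv2.findContours((l==i).astype(np.uint8),0,1)[0],key=cv2.contourArea)
    W=np.array([onz(im,p[0],.022)[:2] for p in cv2.convexHull(ct)],np.float32); r=cv2.minAreaRect(W*1000); print('fan',n,r)
E
```

```text
0.25233823971843955 [0.4883 0.1775 0.2523] len 0.15721407541213728 0.15761398443689384 up 0.07329191730464661 yaw [-2.56997821 -3.24038073] -7.687461939969813
 side px {'ll': array([122., 566.]), 'lr': array([245., 399.]), 'ul': array([ 46., 491.]), 'ur': array([182., 330.])} [153. 442.]
0.26033823971843956 [0.4869 0.1671 0.2603] len 0.1554503584148003 0.15573376466008848 up 0.07273281627955433 yaw [-2.56997821 -3.24038073] -8.312343853225018
 side px {'ll': array([130., 549.]), 'lr': array([252., 385.]), 'ul': array([ 56., 473.]), 'ur': array([190., 316.])} [161. 426.]
0.26833823971843956 [0.4854 0.1567 0.2683] len 0.1536866414174632 0.15385354488328304 up 0.07218174254028854 yaw [-2.56997821 -3.24038073] -8.951872621402396
 side px {'ll': array([139., 531.]), 'lr': array([258., 371.]), 'ul': array([ 67., 455.]), 'ur': array([198., 301.])} [169. 410.]
can top sc [ 0.5247 -0.1022  0.088 ]
can top si [ 0.5204 -0.0953  0.088 ]
fan scene ((394.9718933105469, -200.56845092773438), (63.54315185546875, 67.33595275878906), 31.889118194580078)
fan side ((392.75091552734375, -187.46163940429688), (64.19871520996094, 75.30561065673828), 32.244876861572266)
```

```bash
cat >> h.py <<'E'
def rows(p,jaw_deg=None,o=None):
    """tool-axis shift (mm) & turn to reach TCP p with jaw (tool z) heading jaw_deg"""
    o=o or get_obs();M=q2R(o['orientation']);d=M.T@(np.array(p)-o['position'])*1000
    j=np.degrees(np.arctan2(M[1,2],M[0,2])); t=None
    if jaw_deg is not None: t=-(((jaw_deg-j+180)%360)-180)   # x is down: + turn lowers heading
    print('t=%.2f jaw %.1f j7 %.2f pos'%(o['time_s'],j,o['joint_positions'][6]),np.round(o['position'],4),'F',np.round(o['contact_force'],1),'w %.3f'%o['width'],'-> t(xyz)',d.round(1),'turn',None if t is None else round(np.radians(t),3))
E
python3 - <<'E'
from h import *
o=get_obs()
rows([.2,-.59,.40]);rows([.36,-.14,.30],122)
rows([.36,-.14,.30],32);rows([.36,-.14,.30],90)
E
```

```text
t=0.15 jaw -71.4 j7 -0.08 pos [ 0.1993 -0.592   0.222 ] F [0.1 0.6 0.8] w 0.999 -> t(xyz) [-178.     1.3   -1.9] turn None
t=0.15 jaw -71.4 j7 -0.08 pos [ 0.1993 -0.592   0.222 ] F [0.1 0.6 0.8] w 0.999 -> t(xyz) [ -77.6  296.6 -377.2] turn 2.908
t=0.15 jaw -71.4 j7 -0.08 pos [ 0.1993 -0.592   0.222 ] F [0.1 0.6 0.8] w 0.999 -> t(xyz) [ -77.6  296.6 -377.2] turn -1.804
t=0.15 jaw -71.4 j7 -0.08 pos [ 0.1993 -0.592   0.222 ] F [0.1 0.6 0.8] w 0.999 -> t(xyz) [ -77.6  296.6 -377.2] turn -2.817
```

```bash
python3 -m jog '[{"tx":-50},{"tx":-100},{"tx":-150},{"tx":-178,"ty":30,"tz":-20},{"tx":-178,"ty":60,"tz":-60,"turn":-0.15},{"tx":-178,"ty":90,"tz":-100,"turn":-0.3},{"tx":-178,"ty":120,"tz":-140,"turn":-0.45},{"tx":-178,"ty":150,"tz":-180,"turn":-0.6},{"tx":-178,"ty":180,"tz":-220,"turn":-0.75},{"tx":-178,"ty":210,"tz":-260,"turn":-0.9}]'
python3 -c "
from h import *
rows([.37,-.16,.24],32)"
```

```text
t=0.15 jaw -71.4 j7 -0.08 pos [ 0.1993 -0.592   0.222 ] F [0.1 0.6 0.8] w 0.999 -> t(xyz) [ -17.6  299.7 -354.9] turn -1.804invalid input at $[0]: expected keys tx, ty, tz, turn, fingers
```

```bash
python3 -m jog '[{"tx":-50,"ty":0,"tz":0,"turn":0,"fingers":-1},{"tx":-100,"ty":0,"tz":0,"turn":0,"fingers":-1},{"tx":-150,"ty":0,"tz":0,"turn":0,"fingers":-1},{"tx":-178,"ty":30,"tz":-20,"turn":0,"fingers":-1},{"tx":-178,"ty":60,"tz":-60,"turn":-0.14,"fingers":-1},{"tx":-178,"ty":90,"tz":-100,"turn":-0.28,"fingers":-1},{"tx":-178,"ty":120,"tz":-140,"turn":-0.42,"fingers":-1},{"tx":-178,"ty":150,"tz":-180,"turn":-0.56,"fingers":-1},{"tx":-178,"ty":180,"tz":-220,"turn":-0.7,"fingers":-1},{"tx":-178,"ty":210,"tz":-260,"turn":-0.84,"fingers":-1}]'
python3 -c "
from h import *
rows([.37,-.16,.24],32)"
```

```text
time_s: 1.15
position: [0.3156, -0.2768, 0.4006]
orientation: [0.693, 0.14, 0.693, -0.141]
contact_force: [1.0, 0.2, 0.6]
width: 0.999
t=1.15 jaw -22.9 j7 0.22 pos [ 0.3156 -0.2768  0.4006] F [1.  0.2 0.6] w 0.999 -> t(xyz) [160.5 128.8   4.6] turn -0.959
```

```bash
python3 -m jog '[{"tx":20,"ty":20,"tz":0,"turn":-0.14,"fingers":-1},{"tx":45,"ty":40,"tz":0,"turn":-0.28,"fingers":-1},{"tx":70,"ty":60,"tz":0,"turn":-0.42,"fingers":-1},{"tx":95,"ty":80,"tz":0,"turn":-0.56,"fingers":-1},{"tx":120,"ty":100,"tz":0,"turn":-0.7,"fingers":-1},{"tx":140,"ty":120,"tz":4,"turn":-0.84,"fingers":-1},{"tx":160,"ty":129,"tz":5,"turn":-0.96,"fingers":-1},{"tx":160,"ty":129,"tz":5,"turn":-0.96,"fingers":-1},{"tx":160,"ty":129,"tz":5,"turn":-0.96,"fingers":-1}]'
python3 - <<'E'
from h import *
import pickle
o=get_obs();w=get_image('wrist');pickle.dump((o,w),open('w1.pkl','wb'))
save(w,'d.png');rows(o['position'],32)
print(proj(w,[.395,-.197,.022],o),proj(w,[.522,-.1,.088],o))
E
```

```text
time_s: 2.05
position: [0.3708, -0.1626, 0.2409]
orientation: [0.68, -0.192, 0.681, 0.192]
contact_force: [-0.4, -1.0, -0.3]
width: 0.999
t=2.10 jaw 31.5 j7 0.83 pos [ 0.3711 -0.163   0.2414] F [-0.1 -0.1  1.4] w 1.002 -> t(xyz) [ 0.5  0.5 -0. ] turn -0.008
[282.43426954 221.17127725] [432.16849017 224.8981869 ]
```

View pics/d.png

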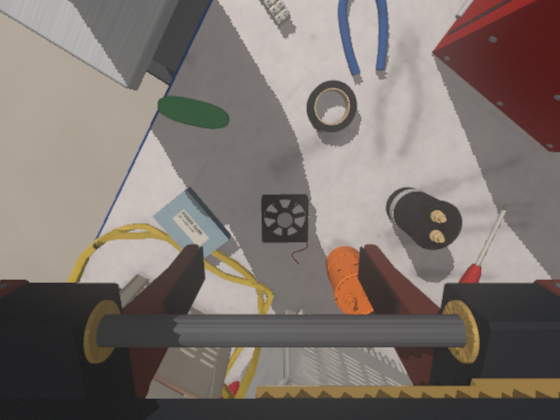

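```bash
python3 - <<'E'
from h import *
import pickle
o,w=pickle.load(open('w1.pkl','rb'));c=w['color'].astype(int)
m=(c.max(2)<75).astype(np.uint8);m=cv2.morphologyEx(m,cv2.MORPH_CLOSE,np.ones((9,9)))
m=cv2.morphologyEx(m,cv2.MORPH_OPEN,np.ones((9,9)))
N,l,st,ce=cv2.connectedComponentsWithStats(m)
i=np.argmin(np.linalg.norm(ce-[284,218],axis=1));print(st[i])
ct=max(cv2.findContours((l==i).astype(np.uint8),0,1)[0],key=cv2.contourArea)
W=np.array([onz(w,p[0],.022,o)[:2] for p in ct],np.float32)*1000;print('fan',cv2.minAreaRect(W))
# can: studs at z~.098, orange top
print('studs',[onz(w,p,.1,o).round(3) for p in((438,216),(436,237))],'cantop',onz(w,(434,221),.088,o).round(4),'base',onz(w,(411,210),.0,o).round(4))
h=cv2.cvtColor(w['color'],cv2.COLOR_RGB2HSV);mo=((h[...,0]<16)&(h[...,0]>5)&(h[...,1]>180)&(h[...,2]>120)).astype(np.uint8)
ys,xs=np.nonzero(mo);print('orange px',xs.min(),xs.max(),ys.min(),ys.max(),'leftmost pts at z0', onz(w,(345,262),0,o).round(3))
for z in(0,.088): print(proj(w,[.48,-.18,z],o))
E
```

```text
[ 262  195   46   47 1994]
fan ((395.4245300292969, -192.51712036132812), (58.6977653503418, 61.3818473815918), 31.571548461914062)
studs [array([ 0.514, -0.089,  0.1  ]), array([ 0.527, -0.108,  0.1  ])] cantop [ 0.5209 -0.0956  0.088 ] base [ 0.5375 -0.099   0.    ]
orange px 335 372 274 313 leftmost pts at z0 [ 0.505 -0.208  0.   ]
[341.40450486 237.32240992]
[356.28671258 264.73620525]
```

```bash
python3 - <<'E'
from h import *
import pickle
o,ims=pickle.load(open('first.pkl','rb'))
a=np.radians(31.6);ty=np.array([np.cos(a),np.sin(a),0]);tz=np.array([np.sin(a),-np.cos(a),0])
out=[]
for n in('scene','side'):
    im=ims[n];c=im['color'].copy()
    for G,col in((np.array([.3783,-.2032,0]),(255,0,255)),):
        for z in(0.085,.2):
            q=[proj(im,G+[0,0,z]+s*.0375*ty+t*.089*tz) for s,t in((1,1),(1,-1),(-1,-1),(-1,1))]
            cv2.polylines(c,[np.int32(q)],True,col if z<.1 else (0,255,255),1)
        q=[proj(im,G+[0,0,.005]+s*.01*ty+t*.05*tz) for s,t in((1,1),(1,-1),(-1,-1),(-1,1))];cv2.polylines(c,[np.int32(q)],True,(0,255,0),1)
    x,y=((170,230) if n=='scene' else (260,60)); out.append(cv2.resize(c[y:y+190,x:x+200],(400,380),interpolation=cv2.INTER_CUBIC))
cv2.imwrite('pics/e.png',np.hstack(out)[:,:,::-1])
E
```

```text
(no output)
```

View pics/e.png

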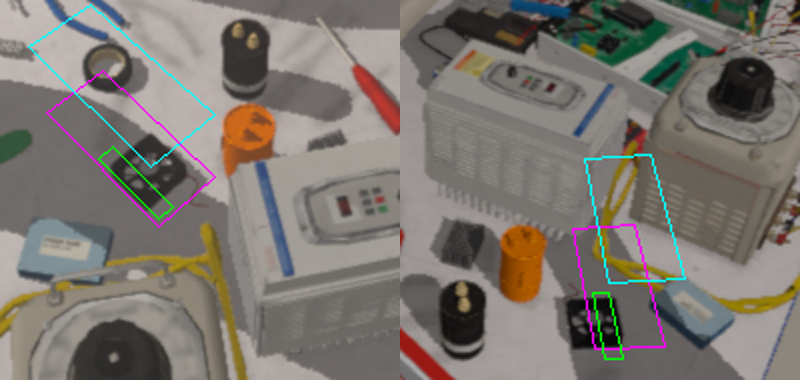

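The fan stands clear and the drawn gripper footprint misses the drive, the variac and the orange can, so I'm moving to the fan.

```bash
python3 -c "
from h import *
rows([.3783,-.2032,.13],-58.4)"
```

```text
t=2.10 jaw 31.5 j7 0.83 pos [ 0.3711 -0.163   0.2414] F [-0.1 -0.1  1.4] w 1.002 -> t(xyz) [111.4 -38.  -14.9] turn 1.569
```

```bash
python3 -m jog '[{"tx":0,"ty":-6,"tz":-2,"turn":0.14,"fingers":-0.65},{"tx":10,"ty":-12,"tz":-4,"turn":0.28,"fingers":-0.65},{"tx":20,"ty":-18,"tz":-6,"turn":0.42,"fingers":-0.65},{"tx":30,"ty":-24,"tz":-8,"turn":0.56,"fingers":-0.65},{"tx":40,"ty":-30,"tz":-10,"turn":0.7,"fingers":-0.65},{"tx":50,"ty":-34,"tz":-12,"turn":0.84,"fingers":-0.65},{"tx":65,"ty":-38,"tz":-15,"turn":0.98,"fingers":-0.65},{"tx":80,"ty":-38,"tz":-15,"turn":1.12,"fingers":-0.65},{"tx":95,"ty":-38,"tz":-15,"turn":1.26,"fingers":-0.65},{"tx":110,"ty":-38,"tz":-15,"turn":1.4,"fingers":-0.65}]'
python3 -c "
from h import *
rows([.3783,-.2032,.05],-58.4)"
```

```text
time_s: 3.1
position: [0.3787, -0.204, 0.1313]
orientation: [0.644, 0.293, 0.642, -0.294]
contact_force: [-0.1, -0.4, -0.4]
width: 0.827
t=3.10 jaw -49.1 j7 -0.57 pos [ 0.3787 -0.204   0.1313] F [-0.1 -0.4 -0.4] w 0.827 -> t(xyz) [81.3  0.2 -1.1] turn 0.163
```

```bash
python3 -m jog '[{"tx":0,"ty":0,"tz":0,"turn":0.14,"fingers":-0.65},{"tx":30,"ty":0,"tz":-1,"turn":0.163,"fingers":-0.65},{"tx":60,"ty":0,"tz":-1,"turn":0.163,"fingers":-0.65},{"tx":60,"ty":0,"tz":-1,"turn":0.163,"fingers":-0.65}]'
python3 - <<'E'
from h import *
o=get_obs();w=get_image('wrist')
rows([.3783,-.2032,.005],-58.4,o)
c=w['color'].copy()
for p in((.3954,-.1925),(.3783,-.2032)):
    cv2.drawMarker(c,tuple(int(v) for v in proj(w,[*p,.022],o)),(0,255,0),0,12)
cv2.imwrite('pics/f.png',c[:,:,::-1])
E
```

```text
time_s: 3.5
position: [0.376, -0.2021, 0.0691]
orientation: [0.617, 0.343, 0.62, -0.343]
contact_force: [-0.8, 1.2, 0.1]
width: 0.827
t=3.50 jaw -58.0 j7 -0.77 pos [ 0.376  -0.2021  0.0691] F [-0.8  1.2  0.1] w 0.827 -> t(xyz) [64.1  1.5  2.4] turn 0.007
```

View pics/f.png

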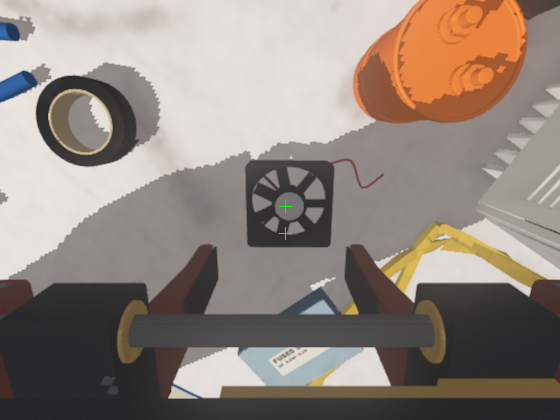

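```bash
python3 -m jog '[{"tx":30,"ty":1,"tz":4,"turn":0.007,"fingers":-0.65},{"tx":50,"ty":1,"tz":4,"turn":0.007,"fingers":-0.65},{"tx":64,"ty":1,"tz":4,"turn":0.007,"fingers":-0.65},{"tx":64,"ty":1,"tz":4,"turn":0.007,"fingers":-0.65},{"tx":64,"ty":1,"tz":4,"turn":0.007,"fingers":1},{"tx":64,"ty":1,"tz":4,"turn":0.007,"fingers":1},{"tx":64,"ty":1,"tz":4,"turn":0.007,"fingers":1},{"tx":64,"ty":1,"tz":4,"turn":0.007,"fingers":1},{"tx":64,"ty":1,"tz":4,"turn":0.007,"fingers":1}]' 25
python3 -m jog '[{"tx":-40,"ty":0,"tz":0,"turn":0,"fingers":1},{"tx":-85,"ty":0,"tz":0,"turn":0,"fingers":1},{"tx":-130,"ty":0,"tz":0,"turn":0,"fingers":1},{"tx":-170,"ty":0,"tz":0,"turn":0,"fingers":1},{"tx":-210,"ty":0,"tz":0,"turn":0,"fingers":1},{"tx":-250,"ty":0,"tz":0,"turn":0,"fingers":1},{"tx":-290,"ty":0,"tz":0,"turn":0,"fingers":1},{"tx":-330,"ty":0,"tz":0,"turn":0,"fingers":1},{"tx":-370,"ty":0,"tz":0,"turn":0,"fingers":1},{"tx":-400,"ty":0,"tz":0,"turn":0,"fingers":1}]'
python3 -c "
from h import *
rows([.40,0.0,.45],87)"
```

```text
time_s: 4.45
position: [0.3816, -0.2054, 0.0081]
orientation: [0.619, 0.344, 0.617, -0.344]
contact_force: [-0.3, -0.1, 7.5]
width: 0.681
time_s: 5.45
position: [0.3802, -0.2043, 0.4101]
orientation: [0.619, 0.344, 0.617, -0.344]
contact_force: [-0.2, -0.2, -0.6]
width: 0.684
t=5.45 jaw -58.2 j7 -0.62 pos [ 0.3802 -0.2043  0.4101] F [-0.2 -0.2 -0.6] w 0.684 -> t(xyz) [ -40.2  124.5 -163.1] turn -2.534
```

```bash
python3 -m jog '[{"tx":-10,"ty":10,"tz":-10,"turn":-0.14,"fingers":1},{"tx":-20,"ty":20,"tz":-20,"turn":-0.28,"fingers":1},{"tx":-30,"ty":40,"tz":-40,"turn":-0.42,"fingers":1},{"tx":-40,"ty":60,"tz":-60,"turn":-0.56,"fingers":1},{"tx":-40,"ty":80,"tz":-80,"turn":-0.7,"fingers":1},{"tx":-40,"ty":100,"tz":-100,"turn":-0.84,"fingers":1},{"tx":-40,"ty":120,"tz":-120,"turn":-0.98,"fingers":1},{"tx":-40,"ty":130,"tz":-140,"turn":-1.12,"fingers":1},{"tx":-40,"ty":130,"tz":-150,"turn":-1.26,"fingers":1},{"tx":-40,"ty":130,"tz":-160,"turn":-1.4,"fingers":1}]'
python3 -c "
from h import *
rows([.60,0.16,.44],86)"
```

```text
time_s: 6.45
position: [0.406, 0.0009, 0.4472]
orientation: [0.694, -0.138, 0.693, 0.137]
contact_force: [-0.2, -0.2, 0.1]
width: 0.681
t=6.45 jaw 22.4 j7 0.32 pos [0.406  0.0009 0.4472] F [-0.2 -0.2  0.1] w 0.681 -> t(xyz) [  7.2  73.1 240. ] turn -1.11
```

```bash
python3 -m jog '[{"tx":7,"ty":9,"tz":30,"turn":-0.14,"fingers":1},{"tx":7,"ty":18,"tz":60,"turn":-0.28,"fingers":1},{"tx":7,"ty":27,"tz":90,"turn":-0.42,"fingers":1},{"tx":7,"ty":36,"tz":120,"turn":-0.56,"fingers":1},{"tx":7,"ty":45,"tz":150,"turn":-0.7,"fingers":1},{"tx":7,"ty":54,"tz":180,"turn":-0.84,"fingers":1},{"tx":7,"ty":63,"tz":210,"turn":-0.98,"fingers":1},{"tx":7,"ty":73,"tz":240,"turn":-1.11,"fingers":1},{"tx":7,"ty":73,"tz":240,"turn":-1.11,"fingers":1},{"tx":7,"ty":73,"tz":240,"turn":-1.11,"fingers":1}]'
python3 - <<'E'
from h import *
import pickle
o=get_obs();w=get_image('wrist');pickle.dump((o,w),open('w2.pkl','wb'));rows(o['position'],86,o)
cv2.imwrite('pics/g.png',cv2.resize(w['color'],None,fx=1.4,fy=1.4,interpolation=cv2.INTER_CUBIC)[:,:,::-1])
E
```

```text
time_s: 7.45
position: [0.6015, 0.1577, 0.4395]
orientation: [0.519, -0.48, 0.519, 0.481]
contact_force: [-1.0, -0.5, -0.7]
width: 0.679
t=7.45 jaw 85.6 j7 0.96 pos [0.6015 0.1577 0.4395] F [-1.  -0.5 -0.7] w 0.679 -> t(xyz) [0. 0. 0.] turn -0.008
```

View pics/g.png

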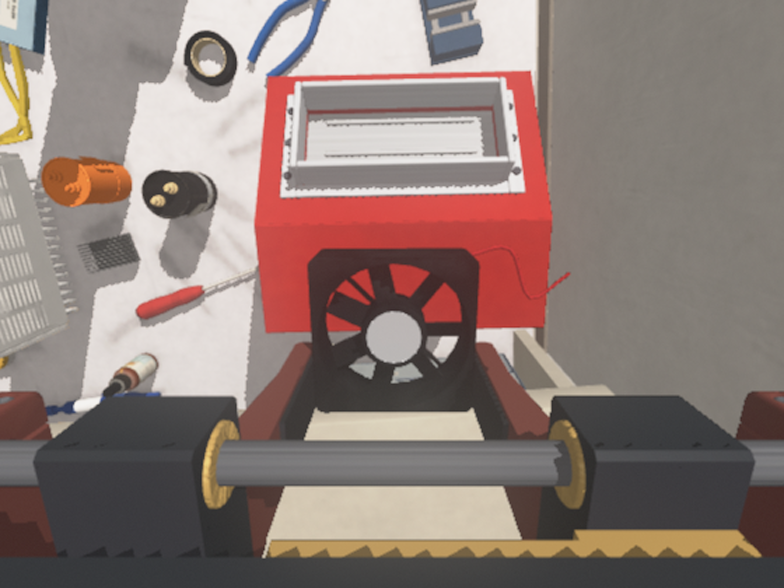

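The fan is held level by its edge, with the free part toward the box's front. The rim's outer corners are at about (293,83), (506,80), (298,164) and (514,157), and the box's top bend runs from (256,221) to (551,219).

```bash
python3 - <<'E'
from h import *
import pickle
o,w=pickle.load(open('w2.pkl','rb'))
f=lambda p,z:onz(w,np.array(p)/1.4,z,o)
L,Rr=f((256,221),.279),f((551,219),.279);print('bend',L.round(4),Rr.round(4),np.linalg.norm(L-Rr))
def yaw(v):return np.degrees(np.arctan2(-v[0],v[1]))
print('yaw',yaw(Rr-L)); 
P=[f((293,83),.239),f((506,80),.239),f((298,164),.2815),f((514,157),.2815)]
for p in P:print(p.round(4))
print('len',np.linalg.norm(P[0]-P[1]),np.linalg.norm(P[2]-P[3]),'yaw',yaw(P[1]-P[0]),yaw(P[3]-P[2]))
m=sum(P)/4;print('mouth',m)
up=(P[2]+P[3]-P[0]-P[1])/2;print('up',up,np.linalg.norm(up))
mid=(L+Rr)/2
for yw in(-2,-3,-4):
    a=np.radians(yw);ex=np.array([np.cos(a),np.sin(a),0]);print(yw,'box origin from bend',(mid-.015*ex).round(4),'mouth-from-bend',(mid-.015*ex+ex*(-.0425-.0145)).round(4))
E
```

```text
bend [0.5509 0.0617 0.279 ] [0.5661 0.2773 0.279 ] 0.2161433483172047
yaw -4.051544324571861
[0.4533 0.0938 0.239 ]
[0.4637 0.2551 0.239 ]
[0.5138 0.0983 0.2815]
[0.5208 0.2497 0.2815]
len 0.16165146633768895 0.15152394126858965 yaw -3.7016789357779687 -2.666251629048286
mouth [0.48788267 0.17421711 0.26025   ]
up [ 0.05878449 -0.00042732  0.0425    ] 0.07253998109893847
-2 box origin from bend [0.5435 0.17   0.279 ] mouth-from-bend [0.4865 0.172  0.279 ]
-3 box origin from bend [0.5435 0.1702 0.279 ] mouth-from-bend [0.4866 0.1732 0.279 ]
-4 box origin from bend [0.5435 0.1705 0.279 ] mouth-from-bend [0.4867 0.1745 0.279 ]
```

```bash
cat >> h.py <<'E'
MO=np.array([.487,.173,.260]);YAW=-3.4
def mrel(x,z,y=0,o=None):
    a=np.radians(YAW);ex=np.array([np.cos(a),np.sin(a),0]);ey=np.array([-ex[1],ex[0],0])
    o=o or get_obs();v=np.array(o['position'])-MO;print('rel x %.1f y %.1f z %.1f'%(v@ex*1e3,v@ey*1e3,v[2]*1e3))
    rows(MO+ex*x/1e3+ey*y/1e3+[0,0,z/1e3],90+YAW,o)
E
python3 -c "
from h import *
mrel(12,40)"
```

```text
rel x 115.1 y -9.1 z 180.0
t=7.50 jaw 85.5 j7 0.96 pos [0.6013 0.1571 0.44  ] F [-0.8 -0.1 -1.5] w 0.681 -> t(xyz) [140.  103.2   7.2] turn -0.019
```

```bash
python3 -m jog '[{"tx":0,"ty":40,"tz":7,"turn":-0.02,"fingers":1},{"tx":0,"ty":80,"tz":7,"turn":-0.02,"fingers":1},{"tx":40,"ty":103,"tz":7,"turn":-0.02,"fingers":1},{"tx":80,"ty":103,"tz":7,"turn":-0.02,"fingers":1},{"tx":120,"ty":103,"tz":7,"turn":-0.02,"fingers":1},{"tx":140,"ty":103,"tz":7,"turn":-0.02,"fingers":1},{"tx":140,"ty":103,"tz":7,"turn":-0.02,"fingers":1}]' 15
python3 - <<'E'
from h import *
mrel(12,0)
w=get_image('side');cv2.imwrite('pics/h.png',cv2.resize(w['color'][130:350,100:390],(790,600),interpolation=cv2.INTER_CUBIC)[:,:,::-1])
E
```

```text
time_s: 8.2
position: [0.498, 0.1701, 0.298]
orientation: [0.513, -0.485, 0.516, 0.485]
contact_force: [0.5, 0.6, -0.7]
width: 0.682
rel x 11.1 y -2.2 z 38.0
t=8.20 jaw 86.6 j7 0.91 pos [0.498  0.1701 0.298 ] F [ 0.5  0.6 -0.7] w 0.682 -> t(xyz) [38.  -1.   2.3] turn -0.0
```

View pics/h.png

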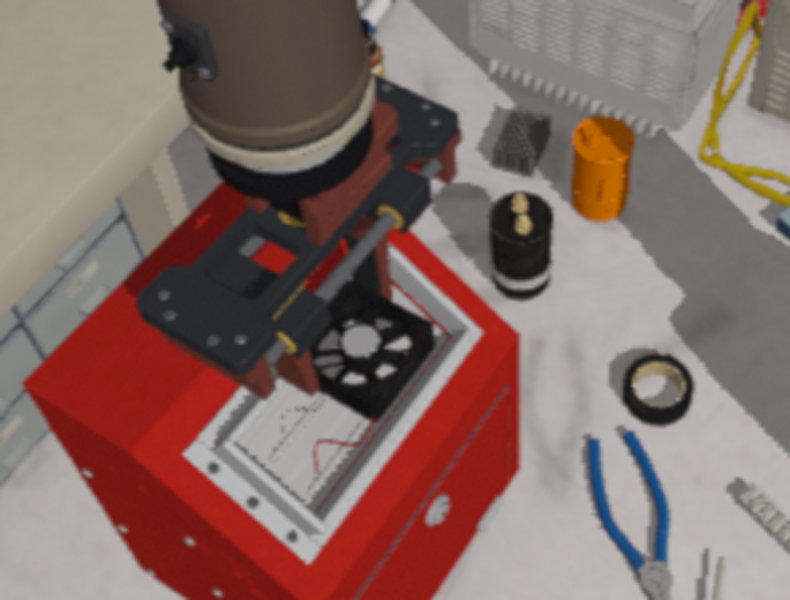

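The fan hovers over the mouth with its free edge above the lower rim, as planned. I'll descend so the lower rim tips the free edge up.

```bash
python3 -m jog '[{"tx":25,"ty":-1,"tz":2,"turn":0,"fingers":1},{"tx":42,"ty":-1,"tz":2,"turn":0,"fingers":1},{"tx":50,"ty":-1,"tz":2,"turn":0,"fingers":1},{"tx":56,"ty":-1,"tz":2,"turn":0,"fingers":1},{"tx":62,"ty":-1,"tz":2,"turn":0,"fingers":1},{"tx":68,"ty":-1,"tz":2,"turn":0,"fingers":1},{"tx":74,"ty":0,"tz":2,"turn":0,"fingers":1},{"tx":80,"ty":0,"tz":2,"turn":0,"fingers":1},{"tx":80,"ty":0,"tz":2,"turn":0,"fingers":1}]'
python3 - <<'E'
from h import *
mrel(12,-50)
w=get_image('side');cv2.imwrite('pics/i.png',cv2.resize(w['color'][210:350,140:310],(728,600),interpolation=cv2.INTER_CUBIC)[:,:,::-1])
E
```

```text
time_s: 9.15
position: [0.5034, 0.1743, 0.2233]
orientation: [0.517, -0.487, 0.512, 0.483]
contact_force: [4.8, -1.2, 5.1]
width: 0.68
rel x 16.3 y 2.3 z -36.7
t=9.15 jaw 86.6 j7 0.85 pos [0.5034 0.1743 0.2233] F [ 4.8 -1.2  5.1] w 0.680 -> t(xyz) [13.2  4.4 -2.3] turn 0.0
```

View pics/i.png

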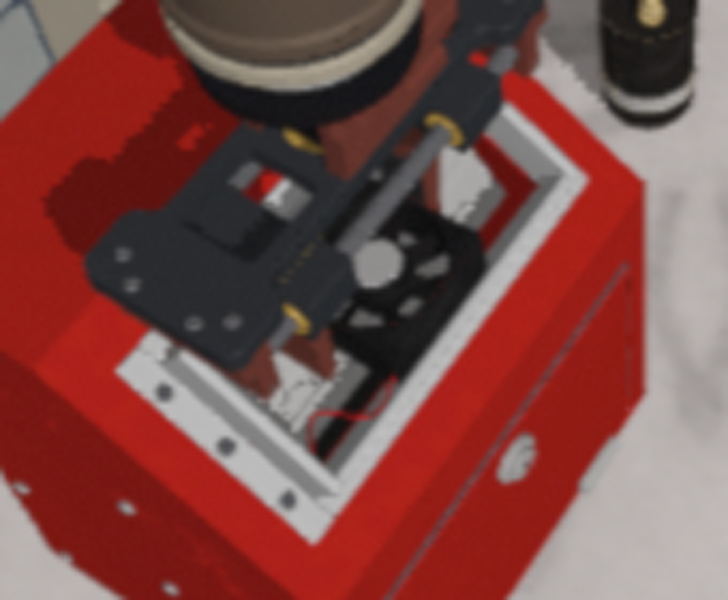

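```bash
python3 -m jog '[{"tx":5,"ty":1,"tz":-2,"turn":0,"fingers":1},{"tx":10,"ty":2,"tz":-2,"turn":0,"fingers":1},{"tx":13,"ty":3,"tz":-2,"turn":0,"fingers":1},{"tx":13,"ty":3,"tz":-2,"turn":0,"fingers":1}]'
python3 - <<'E'
from h import *
mrel(12,-54)
w=get_image('side');o=get_obs();s=get_image('wrist')
A=cv2.resize(w['color'][210:350,140:310],(480,395),interpolation=cv2.INTER_CUBIC);B=cv2.resize(s['color'],(320,240))
c=np.zeros((395,800,3),np.uint8);c[:,:480]=A;c[:240,480:]=B
cv2.imwrite('pics/j.png',c[:,:,::-1])
E
```

```text
time_s: 9.6
position: [0.501, 0.1744, 0.2109]
orientation: [0.518, -0.487, 0.511, 0.484]
contact_force: [7.6, 3.8, 4.7]
width: 0.685
rel x 13.9 y 2.3 z -49.1
t=9.60 jaw 86.7 j7 0.85 pos [0.501  0.1744 0.2109] F [7.6 3.8 4.7] w 0.685 -> t(xyz) [ 4.9  2.  -2.3] turn 0.001
```

View pics/j.png

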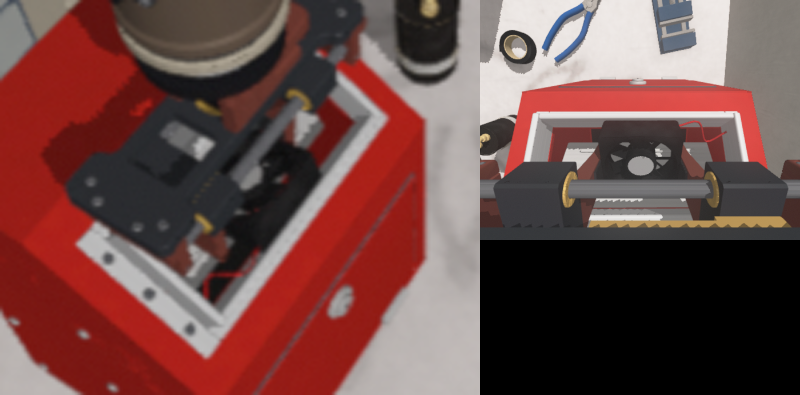

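```bash
python3 -m jog '[{"tx":4,"ty":1,"tz":-2,"turn":0,"fingers":1},{"tx":4,"ty":1,"tz":-2,"turn":0,"fingers":-1},{"tx":4,"ty":1,"tz":-2,"turn":0,"fingers":-1},{"tx":4,"ty":1,"tz":-2,"turn":0,"fingers":-1},{"tx":4,"ty":1,"tz":-2,"turn":0,"fingers":-1},{"tx":4,"ty":1,"tz":-2,"turn":0,"fingers":-1},{"tx":4,"ty":1,"tz":-2,"turn":0,"fingers":-1},{"tx":4,"ty":1,"tz":-2,"turn":0,"fingers":-1},{"tx":4,"ty":1,"tz":-2,"turn":0,"fingers":-1},{"tx":4,"ty":1,"tz":-2,"turn":0,"fingers":-1}]'
python3 - <<'E'
from h import *
mrel(12,-54)
o=get_obs();s=get_image('wrist');save(s,'k.png')
c=s['color'];h=cv2.cvtColor(c,cv2.COLOR_RGB2HSV);dk=(c.max(2)<70)
# dark pixels in mouth interior between fingers (fan was at x~240-380,y~210-320 full-res)
sub=dk[215:300,255:345];print('dark frac',sub.mean())
import json
print(c[200:300:12,230:370:14].max(2))
E
```

```text
time_s: 10.7
position: [0.4956, 0.1704, 0.2025]
orientation: [0.514, -0.486, 0.514, 0.486]
contact_force: [-2.4, -0.4, 1.0]
width: 0.994
rel x 8.7 y -2.1 z -57.5
t=10.70 jaw 86.7 j7 0.85 pos [0.4956 0.1704 0.2025] F [-2.4 -0.4  1. ] w 0.994 -> t(xyz) [-3.5 -3.3  2.1] turn 0.003
dark frac 0.7192156862745098
[[216 217 217 216 216 218 219 219 220 222]
 [231 232 231 232 232 233 232 232 233 233]
 [ 83  83  83  84  85  85  84  84  84 117]
 [ 66  66  69  68  67  70  68  69  66  67]
 [ 63  62  62  66  65  65  66  62  61  64]
 [ 57  53  55  61  59  60  59  58  60  56]
 [ 45  44  41  41  42  44  45  44  49  46]
 [ 41  39  39  38  40  40  38  39  42  44]
 [ 42  39  41 129 128 127  43  42  41  42]]
```

```bash
python3 - <<'E'
import cv2,numpy as np
k=cv2.imread('pics/k.png');cv2.imwrite('pics/k2.png',cv2.convertScaleAbs(cv2.resize(k[180:330,130:430],(800,400),interpolation=cv2.INTER_CUBIC),alpha=1.6))
E
```

```text
(no output)
```

View pics/k2.png

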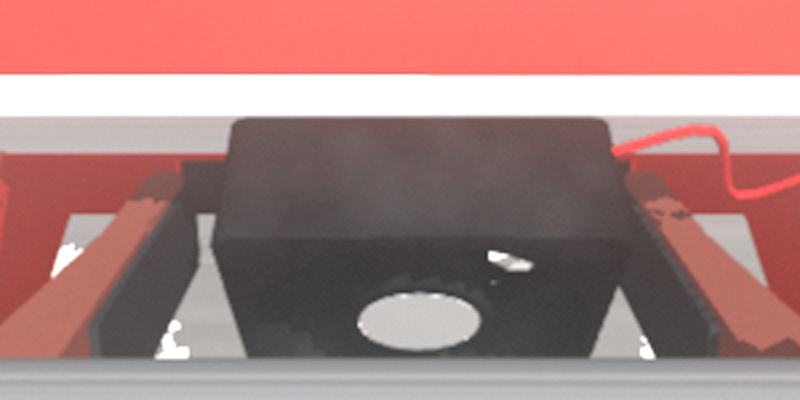

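The fan hasn't dropped. It leans on the mouth's lower wall, blocked by the half-open flap: fan top edge at (230–610, 120–240), fingers either side. I'll slide the open fingers back along it, regrip it nearer the top and push it deeper.

```bash
python3 -m jog '[{"tx":-15,"ty":9,"tz":2,"turn":0,"fingers":-1},{"tx":-30,"ty":18,"tz":2,"turn":0,"fingers":-1},{"tx":-45,"ty":25,"tz":2,"turn":0,"fingers":-1},{"tx":-45,"ty":25,"tz":2,"turn":0,"fingers":1},{"tx":-45,"ty":25,"tz":2,"turn":0,"fingers":1},{"tx":-45,"ty":25,"tz":2,"turn":0,"fingers":1},{"tx":-45,"ty":25,"tz":2,"turn":0,"fingers":1},{"tx":-45,"ty":25,"tz":2,"turn":0,"fingers":1}]' 30
python3 - <<'E'
from h import *
mrel(6,-56)
s=get_image('wrist');save(s,'l.png');c=s['color']
print(c[120:330:12,230:350:14].max(2))
E
```

```text
time_s: 11.55
position: [0.4708, 0.1737, 0.2471]
orientation: [0.514, -0.485, 0.514, 0.486]
contact_force: [0.7, 0.2, 0.3]
width: 0.683
rel x -16.2 y -0.3 z -12.9
t=11.55 jaw 86.7 j7 0.88 pos [0.4708 0.1737 0.2471] F [0.7 0.2 0.3] w 0.683 -> t(xyz) [ 43.1 -22.2   0.2] turn 0.002
[[230 230 231 226 230 225 113 121 175]
 [228 225 229 228 226 224 223 223 224]
 [225 225 227 224 226 229 228 228 226]
 [223 222 224 219 222 225 229 227 225]
 [170 172 171 172 171 171 174 175 176]
 [172 172 172 154 194 172 172 172 173]
 [177 175 175 174 172 175 175 175 174]
 [205 209 206 210 208 214 214 217 216]
 [ 71  67  70  66  68  68  70  72 216]
 [ 69  66  66  67  67  67  66  71 225]
 [ 66  60  58  61  60  61  63  66  66]
 [ 56  51  46  46  48  46  71  56  61]
 [ 50  46  43  45  91  47  83  50  60]
 [ 49  49  42 127 127  70  48  49  53]
 [ 48  54  47  44  47  51  46  48  54]
 [ 99  49  52  52  58  56  49  48  53]
 [212 213 214 216 218 119 117 223 224]
 [110 110 110 109 108 108 108 107 108]]
```

```bash
python3 -m jog '[{"tx":7,"ty":-5,"tz":0,"turn":0,"fingers":1},{"tx":14,"ty":-9,"tz":0,"turn":0,"fingers":1},{"tx":21,"ty":-14,"tz":0,"turn":0,"fingers":1},{"tx":28,"ty":-18,"tz":0,"turn":0,"fingers":1},{"tx":35,"ty":-21,"tz":0,"turn":0,"fingers":1},{"tx":43,"ty":-23,"tz":0,"turn":0,"fingers":1},{"tx":43,"ty":-23,"tz":0,"turn":0,"fingers":1},{"tx":43,"ty":-23,"tz":0,"turn":0,"fingers":1}]'
python3 - <<'E'
from h import *
mrel(8,-57)
o=get_obs();s=get_image('wrist');save(s,'m.png');c=s['color']
print(c[180:330:10,230:350:14].max(2))
a=np.radians(YAW);ex=np.array([np.cos(a),np.sin(a),0]);n=.559*ex+[0,0,-.829];u=.829*ex+[0,0,.559]
for N in(-20,0,10,20,30): print(N,proj(s,MO+u*-.022+n*N/1e3,o).round())
E
```

```text
time_s: 12.4
position: [0.497, 0.1737, 0.2057]
orientation: [0.516, -0.486, 0.512, 0.485]
contact_force: [8.8, 1.2, 0.9]
width: 0.68
rel x 10.0 y 1.3 z -54.3
t=12.40 jaw 86.7 j7 0.84 pos [0.497  0.1737 0.2057] F [8.8 1.2 0.9] w 0.680 -> t(xyz) [ 2.7  2.  -1.3] turn 0.002
[[216 213 214 215 216 220 219 219 222]
 [215 215 217 216 216 218 217 219 220]
 [215 215 215 215 218 218 218 221 220]
 [229 229 229 229 229 230 229 229 230]
 [126 126 126 126 126 127 127 127 127]
 [ 69  70  67  67  68  69  71  74  73]
 [ 65  63  70  66  67  70  70  66  67]
 [ 61  60  64  65  66  66  65  62  64]
 [ 59  55  61  65  65  62  61  63  57]
 [ 57  57  56  60  58  58  62  61  55]
 [ 46  46  45 106 106  72  47  46  46]
 [ 66  46  47  46  48  50  48  45  48]
 [113 113 113 113 114 114 113 114  49]
 [196 197 201 201 201 203 116 115 205]
 [116 118 118 118 117 116 117 117 116]]
-20 [275. 230.]
0 [276. 243.]
10 [276. 248.]
20 [276. 252.]
30 [276. 256.]
```

```bash
python3 - <<'E'
from h import *
o=get_obs();s=get_image('wrist')
a=np.radians(YAW);ex=np.array([np.cos(a),np.sin(a),0]);n=.559*ex+[0,0,-.829];u=.829*ex+[0,0,.559]
for U in(-38,-33,-22,-11,0): print(U,[int(proj(s,MO+u*U/1e3+n*N/1e3,o)[1]) for N in(-20,-10,0,10,20,30,40)])
k=s['color'];cv2.imwrite('pics/m2.png',cv2.convertScaleAbs(cv2.resize(k[180:330,130:430],(800,400),interpolation=cv2.INTER_CUBIC),alpha=1.6)[:,:,::-1])
for nm in('k.png','m.png'):
    g=cv2.imread('pics/'+nm).max(2).astype(int); print(nm,[ (r,int(np.median(g[r,240:330]))) for r in range(212,310,3)])
E
```

```text
-38 [188, 197, 206, 213, 219, 225, 230]
-33 [201, 209, 217, 223, 229, 234, 239]
-22 [230, 237, 242, 247, 252, 255, 259]
-11 [261, 266, 269, 273, 275, 278, 280]
0 [295, 296, 298, 299, 300, 301, 302]
k.png [(212, 232), (215, 231), (218, 227), (221, 208), (224, 83), (227, 72), (230, 70), (233, 70), (236, 68), (239, 67), (242, 66), (245, 65), (248, 64), (251, 62), (254, 61), (257, 60), (260, 58), (263, 57), (266, 54), (269, 47), (272, 43), (275, 41), (278, 41), (281, 39), (284, 39), (287, 40), (290, 42), (293, 43), (296, 49), (299, 93), (302, 103), (305, 48), (308, 46)]
m.png [(212, 229), (215, 225), (218, 173), (221, 127), (224, 125), (227, 71), (230, 70), (233, 71), (236, 69), (239, 68), (242, 67), (245, 66), (248, 66), (251, 64), (254, 63), (257, 63), (260, 62), (263, 61), (266, 61), (269, 59), (272, 58), (275, 48), (278, 48), (281, 48), (284, 48), (287, 47), (290, 47), (293, 98), (296, 113), (299, 113), (302, 116), (305, 150), (308, 199)]
```

```bash
python3 -m jog '[{"tx":2,"ty":0,"tz":0,"turn":0,"fingers":1},{"tx":2,"ty":0,"tz":0,"turn":0,"fingers":-1},{"tx":2,"ty":0,"tz":0,"turn":0,"fingers":-1},{"tx":2,"ty":0,"tz":0,"turn":0,"fingers":-1},{"tx":2,"ty":0,"tz":0,"turn":0,"fingers":-1},{"tx":2,"ty":0,"tz":0,"turn":0,"fingers":-1}]'
cat > chk.py <<'E'
from h import *
import sys
o=get_obs();s=get_image('wrist');g=s['color'].max(2).astype(int);mrel(8,-57,0,o)
cv2.imwrite('pics/'+sys.argv[1],cv2.convertScaleAbs(cv2.resize(s['color'][180:330,130:430],(800,400),interpolation=cv2.INTER_CUBIC),alpha=1.6)[:,:,::-1])
print([(r,int(np.median(g[r,240:330])),s['color'][r,285].tolist()) for r in range(200,310,5)])
E
python3 chk.py n2.png
```

```text
time_s: 13.1
position: [0.4934, 0.1725, 0.2023]
orientation: [0.514, -0.485, 0.514, 0.486]
contact_force: [-1.7, -0.4, 1.2]
width: 0.997
rel x 6.4 y -0.1 z -57.7
t=13.10 jaw 86.8 j7 0.84 pos [0.4934 0.1725 0.2023] F [-1.7 -0.4  1.2] w 0.997 -> t(xyz) [-0.7 -1.6  0.1] turn 0.003
[(200, 214, [214, 77, 72]), (205, 214, [214, 76, 72]), (210, 214, [215, 77, 72]), (215, 235, [235, 233, 231]), (220, 228, [228, 225, 224]), (225, 220, [220, 217, 216]), (230, 124, [124, 117, 116]), (235, 122, [122, 116, 116]), (240, 121, [121, 116, 115]), (245, 63, [62, 53, 51]), (250, 59, [59, 51, 50]), (255, 57, [57, 51, 51]), (260, 55, [56, 51, 51]), (265, 54, [57, 53, 54]), (270, 53, [54, 51, 50]), (275, 52, [51, 48, 48]), (280, 52, [49, 46, 47]), (285, 51, [50, 49, 49]), (290, 51, [52, 51, 50]), (295, 52, [54, 53, 53]), (300, 52, [54, 53, 54]), (305, 52, [54, 53, 53])]
```

```bash
python3 -m jog '[{"tx":0,"ty":0,"tz":0,"turn":0,"fingers":-1},{"tx":0,"ty":0,"tz":0,"turn":0,"fingers":-1},{"tx":0,"ty":0,"tz":0,"turn":0,"fingers":-1}]'
python3 chk.py o2.png
python3 - <<'E'
from h import *
s=get_image('wrist');np.set_printoptions(linewidth=200)
for r in range(225,312,6): print(r,[tuple(int(v) for v in s['color'][r,x]) for x in range(170,400,20)])
o=get_obs();a=np.radians(YAW);ex=np.array([np.cos(a),np.sin(a),0]);n=.559*ex+[0,0,-.829];u=.829*ex+[0,0,.559]
for U in(-33,-11): print(U,[int(proj(s,MO+u*U/1e3+n*N/1e3,o)[1]) for N in(0,10,20,30,40)])
E
```

```text
time_s: 13.45
position: [0.4936, 0.1725, 0.2025]
orientation: [0.514, -0.486, 0.514, 0.486]
contact_force: [-2.6, 0.8, -0.1]
width: 1.001
rel x 6.6 y -0.1 z -57.5
t=13.45 jaw 86.7 j7 0.84 pos [0.4936 0.1725 0.2025] F [-2.6  0.8 -0.1] w 1.001 -> t(xyz) [-0.5 -1.4  0.1] turn 0.003
[(200, 215, [215, 76, 72]), (205, 214, [214, 77, 72]), (210, 214, [215, 76, 72]), (215, 235, [235, 232, 231]), (220, 228, [228, 225, 224]), (225, 218, [217, 215, 213]), (230, 125, [126, 118, 116]), (235, 122, [122, 116, 114]), (240, 121, [122, 117, 116]), (245, 62, [63, 52, 53]), (250, 59, [59, 50, 50]), (255, 57, [58, 53, 52]), (260, 55, [56, 52, 51]), (265, 54, [55, 51, 51]), (270, 52, [53, 50, 50]), (275, 53, [50, 47, 47]), (280, 52, [48, 47, 47]), (285, 51, [50, 48, 48]), (290, 52, [53, 51, 51]), (295, 52, [54, 53, 53]), (300, 52, [52, 51, 51]), (305, 52, [53, 54, 53])]
225 [(215, 210, 208), (213, 210, 208), (214, 211, 208), (214, 212, 209), (217, 213, 211), (217, 214, 213), (218, 214, 213), (218, 215, 214), (219, 216, 214), (219, 216, 215), (221, 218, 217), (221, 218, 217)]
231 [(122, 115, 115), (122, 11
[... 1852 characters left out ...]
, 47), (48, 47, 48), (53, 52, 52), (54, 52, 53), (55, 53, 52), (49, 47, 48), (51, 48, 48), (47, 44, 44), (58, 53, 54)]
297 [(53, 49, 49), (51, 49, 48), (73, 71, 70), (50, 48, 47), (49, 48, 47), (52, 52, 51), (53, 51, 52), (53, 51, 51), (52, 50, 51), (50, 48, 48), (46, 43, 43), (47, 42, 42)]
303 [(49, 46, 46), (51, 48, 48), (86, 85, 84), (52, 51, 51), (47, 46, 46), (55, 52, 53), (56, 53, 53), (51, 50, 51), (54, 53, 52), (48, 45, 45), (78, 76, 75), (47, 43, 43)]
309 [(53, 49, 49), (99, 97, 95), (87, 86, 84), (52, 50, 50), (51, 49, 49), (54, 53, 53), (55, 53, 52), (53, 51, 51), (55, 54, 54), (48, 46, 47), (114, 111, 109), (47, 43, 43)]
-33 [226, 232, 237, 242, 246]
-11 [280, 282, 285, 287, 288]
```

```bash
python3 - <<'E'
from h import *
s=get_image('wrist')['color'];d=get_image('side')['color'];sc=get_image('scene')['color']
A=cv2.convertScaleAbs(cv2.resize(s[205:325,150:410],(800,369),interpolation=cv2.INTER_CUBIC),alpha=2.6,beta=-60)
B=cv2.convertScaleAbs(cv2.resize(d[230:320,180:300],(307,230),interpolation=cv2.INTER_CUBIC),alpha=2)
C=cv2.convertScaleAbs(cv2.resize(sc[75:150,220:320],(307,230),interpolation=cv2.INTER_CUBIC),alpha=2)
c=np.zeros((600,800,3),np.uint8);c[:369]=A;c[370:,:307]=B;c[370:,400:707]=C
cv2.imwrite('pics/p.png',c[:,:,::-1])
E
```

```text
(no output)
```

View pics/p.png

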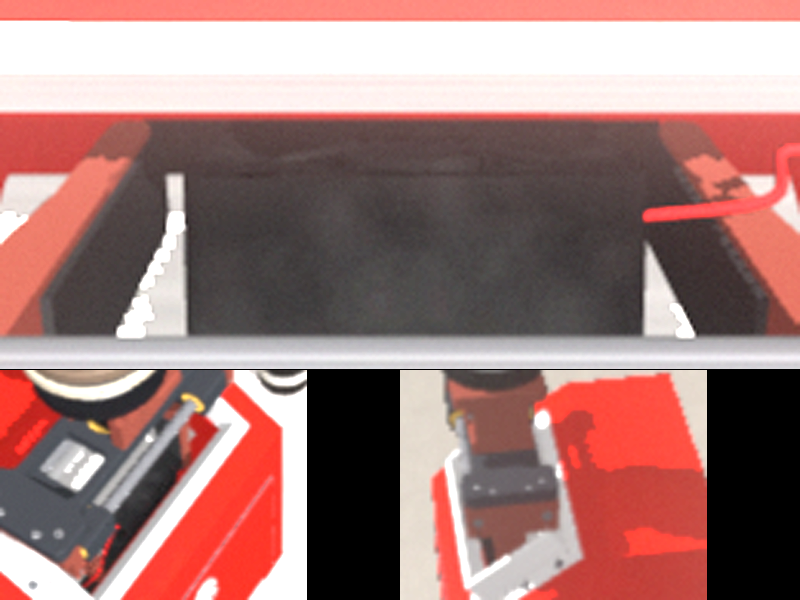

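The fan is now nearly upright in the gap, its top edge spanning (190–645, from row 175 down). It seems to be nipped between flap edge and lower wall, only a few mm short. Moving the open fingers toward the hinge side should open the flap further.

```bash
python3 -m jog '[{"tx":0,"ty":-5,"tz":0,"turn":0,"fingers":-1},{"tx":0,"ty":-9,"tz":0,"turn":0,"fingers":-1},{"tx":0,"ty":-9,"tz":0,"turn":0,"fingers":-1},{"tx":0,"ty":-9,"tz":0,"turn":0,"fingers":-1},{"tx":0,"ty":-9,"tz":0,"turn":0,"fingers":-1}]'
python3 - <<'E'
from h import *
mrel(15,-57)
s=get_image('wrist');save(s,'q.png')
for r in range(225,318,6): print(r,[tuple(int(v) for v in s['color'][r,x]) for x in range(190,400,20)])
E
```

```text
time_s: 14.2
position: [0.5002, 0.1722, 0.2024]
orientation: [0.512, -0.485, 0.515, 0.487]
contact_force: [-15.9, -1.1, 7.8]
width: 1.0
rel x 13.2 y -0.0 z -57.6
t=14.20 jaw 86.8 j7 0.84 pos [0.5002 0.1722 0.2024] F [-15.9  -1.1   7.8] w 1.000 -> t(xyz) [-0.6 -1.8  0. ] turn 0.003
225 [(122, 117, 117), (122, 118, 116), (122, 117, 115), (121, 116, 116), (121, 115, 115), (120, 115, 114), (120, 115, 114), (120, 114, 114), (120, 115, 113), (121, 115, 114), (122, 116, 115)]
231 [(105, 53, 51), (87, 52, 52), (65, 53, 52), (72, 53, 53), (72, 54, 53), (73, 57, 55), (73, 56, 56), (74, 57, 55), (74, 55, 55), (108, 53, 53), (109, 54, 54)]
237 [(102, 51, 49), (59, 52, 50), (60, 53, 53), (61, 54, 54), (62, 54, 54), (65, 58, 58), (62, 54, 54), (62, 54, 54), (62, 54, 54), (103, 52, 51), (157, 59, 59)]
243 [(99, 49, 48), (56, 49, 49), (58, 53, 52), (59, 54, 54), (58, 53, 52), (62, 57, 57), (60, 55, 55), (59, 52, 53), (60, 52, 52), (172, 60, 60), (101, 50, 48)]
249 [(78, 53, 51), (53, 48, 46), (54, 51, 51), (56, 52, 52), (59, 54, 54), (59, 54, 54), (61, 55, 56), (58, 52, 53), (58, 51, 51), (80, 56, 5
[... 1195 characters left out ...]
 49), (111, 109, 107), (111, 110, 108), (112, 110, 108), (112, 111, 109), (113, 111, 110), (116, 114, 112), (207, 203, 201), (115, 114, 112), (49, 46, 46), (48, 43, 43)]
303 [(51, 49, 48), (114, 112, 110), (113, 111, 109), (114, 112, 111), (113, 111, 110), (115, 113, 112), (115, 114, 112), (205, 202, 200), (116, 113, 111), (78, 77, 76), (47, 43, 43)]
309 [(173, 170, 167), (113, 111, 109), (113, 112, 110), (112, 110, 108), (113, 111, 109), (114, 113, 110), (148, 145, 143), (205, 201, 198), (114, 112, 111), (114, 113, 111), (47, 43, 42)]
315 [(89, 88, 89), (91, 90, 90), (92, 91, 91), (91, 90, 91), (92, 91, 91), (91, 90, 91), (93, 92, 92), (93, 92, 92), (91, 90, 91), (89, 88, 89), (89, 87, 88)]
```

```bash
python3 -m jog '[{"tx":-5,"ty":6,"tz":0,"turn":0,"fingers":-1},{"tx":-25,"ty":14,"tz":0,"turn":0,"fingers":-1},{"tx":-45,"ty":20,"tz":0,"turn":0,"fingers":-1},{"tx":-65,"ty":25,"tz":0,"turn":0,"fingers":-1},{"tx":-85,"ty":25,"tz":0,"turn":0,"fingers":-1},{"tx":-85,"ty":25,"tz":0,"turn":0,"fingers":-1}]' 
python3 - <<'E'
from h import *
o=get_obs();mrel(-5,0);s=get_image('wrist');save(s,'r.png');c=s['color']
dk=((c.max(2)<80)).astype(np.uint8);
for r in range(150,320,8): 
    x=np.nonzero(dk[r,200:370])[0]; print(r,(x.min()+200,x.max()+200,len(x)) if len(x) else None, c[r,285])
a=np.radians(YAW);ex=np.array([np.cos(a),np.sin(a),0]);n=.559*ex+[0,0,-.829];u=.829*ex+[0,0,.559]
for U in(-33,-22,-11,0,11,33): print(U,[tuple(proj(s,MO+u*U/1e3+n*N/1e3,o).astype(int)) for N in(-20,0,20,31)])
E
```

```text
time_s: 14.85
position: [0.4801, 0.1742, 0.2907]
orientation: [0.516, -0.487, 0.512, 0.484]
contact_force: [0.5, 0.8, -0.1]
width: 1.002
rel x -7.0 y 0.8 z 30.7
t=14.85 jaw 86.7 j7 0.91 pos [0.4801 0.1742 0.2907] F [ 0.5  0.8 -0.1] w 1.002 -> t(xyz) [30.7 -1.8 -0.9] turn 0.002
150 None [206 195 191]
158 None [156 150 146]
166 None [164  85  84]
174 None [172  68  65]
182 None [195  71  68]
190 None [195  69  65]
198 None [195 103 100]
206 None [149 143 142]
214 None [109 104 103]
222 (np.int64(211), np.int64(347), 137) [57 47 46]
230 (np.int64(241), np.int64(322), 82) [57 50 50]
238 (np.int64(239), np.int64(323), 85) [54 49 48]
246 (np.int64(237), np.int64(326), 90) [54 49 49]
254 (np.int64(200), np.int64(368), 102) [53 51 51]
262 (np.int64(200), np.int64(369), 102) [54 52 52]
270 (np.int64(200), np.int64(369), 103) [55 54 54]
278 (np.int64(200), np.int64(369), 17) [97 94 93]
286 (np.int64(200), np.int64(369), 9) [110 108 106]
294 (np.int64(366), np.int64(369), 4) [196 193 190]
302 None [199 196 192]
310 None [202 200 199]
318 None [95 93 95]
-33 [(np.int64(278), np.int64(195)), (np.int64(278), np.int64(205)), (np.int64(278), np.int64(214)), (np.int64(278), np.int64(218))]
-22 [(np.int64(277), np.int64(211)), (np.int64(278), np.int64(220)), (np.int64(278), np.int64(228)), (np.int64(278), np.int64(231))]
-11 [(np.int64(277), np.int64(228)), (np.int64(278), np.int64(236)), (np.int64(278), np.int64(242)), (np.int64(278), np.int64(245))]
0 [(np.int64(277), np.int64(245)), (np.int64(278), np.int64(252)), (np.int64(278), np.int64(257)), (np.int64(278), np.int64(259))]
11 [(np.int64(277), np.int64(264)), (np.int64(277), np.int64(268)), (np.int64(278), np.int64(272)), (np.int64(278), np.int64(274))]
33 [(np.int64(277), np.int64(302)), (np.int64(277), np.int64(303)), (np.int64(278), np.int64(304)), (np.int64(278), np.int64(304))]
```

```bash
python3 -m jog '[{"tx":10,"ty":-4,"tz":-1,"turn":0,"fingers":-1},{"tx":20,"ty":-6,"tz":-1,"turn":0,"fingers":-1},{"tx":20,"ty":-6,"tz":-1,"turn":0,"fingers":1},{"tx":20,"ty":-6,"tz":-1,"turn":0,"fingers":1},{"tx":20,"ty":-6,"tz":-1,"turn":0,"fingers":1},{"tx":20,"ty":-6,"tz":-1,"turn":0,"fingers":1},{"tx":20,"ty":-6,"tz":-1,"turn":0,"fingers":1}]' 30
cat > dk.py <<'E'
from h import *
import sys
o=get_obs();mrel(6,-57,0,o);s=get_image('wrist');save(s,sys.argv[1]);c=s['color']
dk=((c.max(2)<80)).astype(np.uint8)
for r in range(190,320,8):
    # run containing col 283
    x=np.nonzero(dk[r]==0)[0];L=x[x<283];Rr=x[x>283]
    if dk[r,283] and len(L) and len(Rr):
        wd=Rr.min()-L.max()-1; d=310.5*.06/wd;t=(r-214)/310.5
        print(r,'w',wd,'if fan: rel x %.0f z %.0f'%(((o['position']-MO)[0]-.0)*1e3-75+1e3*d*(.272+t*.962),(o['position'][2]-MO[2])*1e3+162+1e3*d*(-.962+t*.272)),c[r,283])
    else: print(r,c[r,283])
E
python3 dk.py s.png
```

```text
time_s: 15.6
position: [0.4838, 0.1723, 0.2679]
orientation: [0.514, -0.486, 0.514, 0.486]
contact_force: [0.0, 0.4, -0.0]
width: 0.585
rel x -3.1 y -0.9 z 7.9
t=15.60 jaw 86.8 j7 0.89 pos [0.4838 0.1723 0.2679] F [ 0.   0.4 -0. ] w 0.585 -> t(xyz) [64.9 -9.1  0.9] turn 0.003
190 [209  72  68]
198 [209  70  66]
206 [224 222 221]
214 [121 113 112]
222 [110  49  47]
230 w 143 if fan: rel x -36 z 46 [60 47 47]
238 w 92 if fan: rel x -8 z -21 [55 46 46]
246 w 94 if fan: rel x -5 z -15 [51 44 43]
254 w 104 if fan: rel x -7 z 4 [52 46 46]
262 w 111 if fan: rel x -8 z 15 [49 46 47]
270 w 117 if fan: rel x -7 z 24 [50 47 47]
278 w 124 if fan: rel x -8 z 34 [54 51 51]
286 w 111 if fan: rel x 5 z 19 [55 52 52]
294 [117 115 113]
302 [117 115 113]
310 [119 115 113]
318 [102 100 101]
```

```bash
python3 -m jog '[{"tx":0,"ty":0,"tz":0,"turn":0,"fingers":1},{"tx":0,"ty":0,"tz":0,"turn":0,"fingers":1}]'
python3 dk.py t.png
python3 - <<'E'
import cv2,numpy as np
s=cv2.imread('pics/t.png')[:,:,::-1]
for r in range(206,312,7): print(r,' '.join('%3d/%-3d'%(s[r,x].max(),s[r,x,1]) for x in range(200,370,10)))
E
```

```text
time_s: 15.85
position: [0.4838, 0.1722, 0.2677]
orientation: [0.514, -0.486, 0.514, 0.486]
contact_force: [-0.1, 1.2, -0.0]
width: 0.359
rel x -3.2 y -1.0 z 7.7
t=15.85 jaw 86.7 j7 0.89 pos [0.4838 0.1722 0.2677] F [-0.1  1.2 -0. ] w 0.359 -> t(xyz) [64.8 -9.1  1. ] turn 0.003
190 [208  72  69]
198 [208  70  66]
206 [224 221 219]
214 [120 111 111]
222 [112  50  49]
230 w 143 if fan: rel x -36 z 46 [62 50 50]
238 w 91 if fan: rel x -7 z -23 [57 47 46]
246 w 63 if fan: rel x 32 z -106 [53 45 45]
254 w 65 if fan: rel x 35 z -96 [52 46 45]
262 w 71 if fan: rel x 32 z -72 [49 44 44]
270 w 74 if fan: rel x 34 z -60 [49 46 46]
278 w 78 if fan: rel x 34 z -47 [53 49 49]
286 w 82 if fan: rel x 34 z -34 [54 51 51]
294 [115 112 111]
302 [115 113 111]
310 [116 113 111]
318 [99 97 99]
206 221/218 222/218 222/219 222/219 223/220 223/219 223/220 224/221 224/221 224/221 225/222 226/223 226/224 228/224 227/225 229/226 230/226
213 120/111 120/112 119/110 119/111 118/110 119/110 117/109 116/107 117/109 117/108 118/110 118/110 119/111 120/111 121/111 121/112 122/112
220 122/115 122/116 121/114 121/114 
[... 1222 characters left out ...]
5
283 104/102 105/103 116/76  114/74  101/66   55/52   51/48   54/50   54/52   48/45   48/46   49/46   59/55  112/71  113/71  108/106 108/106
290  68/66   67/65   96/68  115/74   65/59   54/51   96/93   95/92   95/93   94/93   93/91   82/79   59/56  112/71  113/71   65/63   64/62 
297  65/63   65/64   81/63  114/73   60/58   73/71  116/114 116/114 117/114 116/114 116/113 117/113  51/48  113/71  114/72   61/60   63/61 
304  64/62   61/59  145/117 113/72   63/59  186/183 205/202 142/139 114/112 113/111 212/208 214/210  50/45  113/71  112/70  142/118  62/60 
311  63/62  176/144 152/124 113/71   63/58  211/206 213/208 116/113 117/114 117/114 215/212 216/213  52/47   76/53   90/72  178/144  62/60
```

Triangulating the fan's edges, it now leans toward the hinge side, its foot nipped by the flap. I'll open the fingers, move them over its upper part, grip, and push the whole fan through.

```bash
python3 -m jog '[{"tx":0,"ty":0,"tz":0,"turn":0,"fingers":-1},{"tx":0,"ty":0,"tz":0,"turn":0,"fingers":-1},{"tx":0,"ty":0,"tz":0,"turn":0,"fingers":-1},{"tx":0,"ty":0,"tz":0,"turn":0,"fingers":-1},{"tx":0,"ty":0,"tz":0,"turn":0,"fingers":-1},{"tx":0,"ty":0,"tz":0,"turn":0,"fingers":-1},{"tx":0,"ty":0,"tz":0,"turn":0,"fingers":-1},{"tx":0,"ty":0,"tz":0,"turn":0,"fingers":-1},{"tx":8,"ty":-8,"tz":0,"turn":0,"fingers":-1},{"tx":16,"ty":-15,"tz":1,"turn":0,"fingers":-1}]'
python3 -m jog '[{"tx":0,"ty":0,"tz":0,"turn":0,"fingers":1},{"tx":0,"ty":0,"tz":0,"turn":0,"fingers":1},{"tx":0,"ty":0,"tz":0,"turn":0,"fingers":1},{"tx":0,"ty":0,"tz":0,"turn":0,"fingers":1},{"tx":0,"ty":0,"tz":0,"turn":0,"fingers":1},{"tx":0,"ty":0,"tz":0,"turn":0,"fingers":1}]' 40
python3 -c "
from h import *
mrel(10,-56)"
```

```text
time_s: 16.9
position: [0.4996, 0.172, 0.2511]
orientation: [0.514, -0.486, 0.514, 0.485]
contact_force: [0.1, 0.4, 0.9]
width: 0.997
time_s: 17.5
position: [0.4988, 0.1727, 0.2519]
orientation: [0.514, -0.486, 0.514, 0.486]
contact_force: [0.5, 1.5, 0.0]
width: 0.679
rel x 11.8 y 0.4 z -8.1
t=17.50 jaw 86.8 j7 0.88 pos [0.4988 0.1727 0.2519] F [0.5 1.5 0. ] w 0.679 -> t(xyz) [47.9  1.8 -0.4] turn 0.003
```

```bash
python3 -m jog '[{"tx":8,"ty":0,"tz":0,"turn":0,"fingers":1},{"tx":16,"ty":0,"tz":0,"turn":0,"fingers":1},{"tx":24,"ty":1,"tz":0,"turn":0,"fingers":1},{"tx":32,"ty":1,"tz":0,"turn":0,"fingers":1},{"tx":40,"ty":2,"tz":0,"turn":0,"fingers":1},{"tx":49,"ty":2,"tz":0,"turn":0,"fingers":1},{"tx":49,"ty":2,"tz":0,"turn":0,"fingers":1},{"tx":49,"ty":2,"tz":0,"turn":0,"fingers":1}]'
python3 dk.py u.png
python3 - <<'E'
import cv2,numpy as np
s=cv2.imread('pics/u.png')[:,:,::-1]
for r in range(206,312,7): print(r,' '.join('%3d/%-3d'%(s[r,x].max(),s[r,x,1]) for x in range(200,370,10)))
E
```

```text
time_s: 18.3
position: [0.4959, 0.1724, 0.2021]
orientation: [0.513, -0.485, 0.515, 0.486]
contact_force: [-4.3, 1.0, -1.4]
width: 0.676
rel x 8.9 y -0.0 z -57.9
t=18.30 jaw 86.8 j7 0.84 pos [0.4959 0.1724 0.2021] F [-4.3  1.  -1.4] w 0.676 -> t(xyz) [-0.9  2.9  0.1] turn 0.003
190 [207  72  67]
198 [208  72  68]
206 [208  72  68]
214 [224 221 220]
222 [162 156 155]
230 [118 112 111]
238 [110  54  52]
246 w 117 if fan: rel x -7 z -45 [59 51 51]
254 w 119 if fan: rel x -4 z -41 [56 50 50]
262 w 129 if fan: rel x -5 z -29 [61 57 57]
270 w 136 if fan: rel x -5 z -21 [63 60 60]
278 w 142 if fan: rel x -4 z -15 [62 60 59]
286 [203 199 196]
294 [203 199 196]
302 [201 199 194]
310 [205 203 198]
318 [103 102 103]
206 202/69  204/70  204/71  205/72  205/71  206/70  207/73  206/71  207/71  210/72  211/73  212/72  211/74  213/72  214/72  214/72  216/74 
213 217/214 218/214 217/214 217/214 218/214 218/214 225/222 226/223 226/222 225/222 225/222 225/222 225/222 225/222 225/221 219/215 219/215
220 207/203 207/203 208/204 208/203 208/205 210/205 210/204 210/205 210/207 210/205 212/207 211/206 211/2
[... 1153 characters left out ...]
 
283 113/72   62/58   57/53  141/138 143/140 112/110 166/164 113/110 142/140 113/112 113/111 112/110 112/110 111/109  49/46   51/47  111/69 
290 113/72   55/53   56/54  200/195 200/195 200/196 200/196 199/195 200/198 203/199 202/198 200/197 111/109 111/109  49/47   48/44  106/67 
297  95/63   57/54   57/55  207/203 207/203 207/205 207/205 211/207 210/206 210/206 209/206 209/205 118/115 118/115  53/51   48/47   58/52 
304  70/61   57/54  104/102 197/192 198/195 200/196 201/197 202/199 202/198 204/200 204/200 204/199 114/112 113/111 114/112  49/46   52/48 
311  77/60   56/54  204/200 205/200 204/200 205/201 204/200 205/202 204/201 204/201 204/202 205/203 115/113 114/113 114/111  50/48   49/48
```

```bash
python3 -m jog '[{"tx":0,"ty":0,"tz":0,"turn":0,"fingers":-1},{"tx":0,"ty":0,"tz":0,"turn":0,"fingers":-1},{"tx":0,"ty":0,"tz":0,"turn":0,"fingers":-1},{"tx":0,"ty":0,"tz":0,"turn":0,"fingers":-1},{"tx":0,"ty":0,"tz":0,"turn":0,"fingers":-1},{"tx":0,"ty":0,"tz":0,"turn":0,"fingers":-1}]'
python3 dk.py v.png
python3 - <<'E'
import cv2,numpy as np
s=cv2.imread('pics/v.png')[:,:,::-1]
for r in range(234,312,5): print(r,' '.join('%3d/%-3d'%(s[r,x].max(),s[r,x,1]) for x in range(200,370,10)))
E
```

```text
time_s: 18.95
position: [0.4971, 0.1725, 0.2029]
orientation: [0.514, -0.486, 0.514, 0.485]
contact_force: [-2.7, -0.2, 3.1]
width: 0.997
rel x 10.1 y 0.1 z -57.1
t=18.95 jaw 86.7 j7 0.84 pos [0.4971 0.1725 0.2029] F [-2.7 -0.2  3.1] w 0.997 -> t(xyz) [-0.1  4.1 -0.1] turn 0.002
190 [197  71  67]
198 [197  70  66]
206 [214 198 196]
214 [215 211 208]
222 [115 109 108]
230 [114 109 109]
238 w 143 if fan: rel x -20 z -18 [64 58 56]
246 w 150 if fan: rel x -19 z -11 [61 56 55]
254 w 174 if fan: rel x -22 z 6 [62 58 58]
262 [115 112 110]
270 [115 112 111]
278 [170 166 164]
286 [193 190 186]
294 [199 195 192]
302 [194 190 187]
310 [195 191 188]
318 [102 101 101]
234 113/89  114/90  112/89  114/91  114/91  113/90  114/90  112/89  113/91  112/90  112/90  113/90  114/90  114/90  113/90  113/89  113/89 
239  60/52   62/54   62/55   63/56   63/56   64/57   63/56   64/57   63/57   64/58   64/57   63/56   63/56   63/56   83/57   62/55   61/53 
244  58/51   58/52   61/55   61/55   61/55   62/56   64/58   62/57   63/57   63/58   62/57   62/57   61/56   63/56   62/55   61/54   60/52 
249  57/51   58
[... 1104 characters left out ...]

289 163/160 189/185 190/187 191/187 191/187 191/187 191/188 192/188 192/189 194/190 193/190 193/189 192/188 193/188 110/108 108/106 108/105
294 194/191 195/192 196/192 196/193 197/194 199/195 199/196 199/195 199/195 199/195 199/196 198/196 198/195 198/194 113/111 111/110 109/107
299 188/185 189/185 190/186 190/188 192/188 192/189 193/190 194/192 194/191 195/192 195/193 196/192 196/192 195/192 111/110 111/109 110/108
304 187/184 188/185 189/186 189/187 191/187 191/188 192/188 191/190 193/190 194/190 194/190 193/189 193/190 193/190 110/108 109/107 108/106
309 193/188 193/191 194/191 193/191 195/191 196/192 196/192 195/191 195/192 195/191 194/191 194/192 196/192 195/192 110/109 110/109 109/107
```

```bash
python3 - <<'E'
import cv2,numpy as np
s=cv2.imread('pics/v.png')[:,:,::-1].astype(int)
for r0 in(238,243,248,253):
    m=s[r0:r0+4,196:376].mean(0); print(r0,'R-G',' '.join('%d'%v for v in (m[:,0]-m[:,1])[::4])); print('   G',' '.join('%d'%v for v in m[::4,1]))
E
```

```text
238 R-G 19 7 7 8 7 7 7 7 7 6 6 6 6 6 6 6 6 6 6 6 6 6 6 6 6 7 7 6 7 7 6 7 7 7 7 7 21 7 7 10 22 8 29 44 43
   G 52 52 52 52 53 53 54 54 55 55 55 56 56 56 56 56 56 57 56 56 56 57 57 56 57 56 57 57 55 55 56 55 56 56 56 55 55 54 54 54 54 53 54 53 52
243 R-G 21 6 6 6 6 6 5 5 5 6 6 6 5 6 5 5 5 5 5 5 5 5 5 5 4 5 5 5 5 5 6 5 6 6 6 13 6 6 7 6 6 7 27 27 29
   G 55 51 52 52 53 54 54 54 55 54 56 55 56 56 57 56 58 58 57 58 55 56 57 57 58 57 57 57 56 56 55 55 56 55 56 56 54 54 54 53 53 52 54 56 55
248 R-G 19 5 5 5 5 4 5 5 4 4 4 4 4 4 5 4 4 4 4 4 5 4 4 4 5 4 3 4 4 4 4 4 18 19 20 13 5 5 5 5 5 6 12 20 20
   G 55 51 51 52 53 53 54 54 56 55 56 57 57 58 57 58 58 58 58 56 57 57 57 57 57 58 57 56 56 56 56 55 57 56 56 55 54 54 54 53 52 51 53 56 55
253 R-G 5 5 4 4 4 4 4 4 4 4 3 3 3 3 3 3 3 3 3 2 3 3 3 3 4 3 3 3 3 4 4 4 4 3 3 4 4 5 5 4 5 5 5 14 37
   G 52 50 52 53 53 53 54 55 56 56 57 57 58 58 59 58 59 58 58 57 58 58 58 58 58 58 59 59 58 57 57 57 57 57 57 55 54 53 53 52 51 50 50 55 69
```

The fan has disappeared from the mouth: the flap shows unobstructed from row 258 down, with only a clear dark gap above it. I'll hold briefly, withdraw and check that the flap shuts.

```bash
python3 -m jog '[{"tx":0,"ty":0,"tz":0,"turn":0,"fingers":-1},{"tx":-10,"ty":6,"tz":0,"turn":0,"fingers":-1},{"tx":-30,"ty":14,"tz":0,"turn":0,"fingers":-1},{"tx":-50,"ty":18,"tz":0,"turn":0,"fingers":-1},{"tx":-85,"ty":18,"tz":0,"turn":0,"fingers":-1},{"tx":-125,"ty":18,"tz":0,"turn":0,"fingers":-1},{"tx":-125,"ty":18,"tz":0,"turn":0,"fingers":-1}]'
python3 dk.py w.png
python3 - <<'E'
from h import *
s=cv2.imread('pics/w.png')[:,:,::-1]
for r in range(170,312,6): print(r,' '.join('%3d/%-3d'%(s[r,x].max(),s[r,x,1]) for x in range(190,380,14)))
o=get_obs();im=get_image('wrist');a=np.radians(YAW);ex=np.array([np.cos(a),np.sin(a),0]);n=.559*ex+[0,0,-.829];u=.829*ex+[0,0,.559]
for U in(-33,0,33): print(U,[int(proj(im,MO+u*U/1e3+n*N/1e3,o)[1]) for N in(0,20,31)])
E
```

```text
time_s: 19.7
position: [0.4807, 0.1748, 0.3332]
orientation: [0.517, -0.487, 0.511, 0.484]
contact_force: [-0.1, -0.1, 0.1]
width: 1.003
rel x -6.3 y 1.5 z 73.2
t=19.70 jaw 86.7 j7 0.93 pos [0.4807 0.1748 0.3332] F [-0.1 -0.1  0.1] w 1.003 -> t(xyz) [130.3 -11.2  -1.9] turn 0.003
190 [200 196 195]
198 [107 101  99]
206 [112 106 104]
214 [182 178 175]
222 [193 189 185]
230 [195 191 188]
238 [196 192 189]
246 [191 188 184]
254 [201 196 193]
262 [198 195 191]
270 [198 195 191]
278 [169 165 164]
286 [152 149 148]
294 [153 141 140]
302 [181  65  62]
310 [180  62  59]
318 [91 84 86]
170 173/67  174/67  173/67  174/66  175/66  177/68  179/68  182/67  182/68  183/68  186/68  187/68  184/68  185/67 
176 174/67  174/66  173/65  174/67  176/66  176/67  177/66  180/67  179/67  183/67  185/69  185/68  185/68  185/67 
182 173/66  173/65  173/66  175/65  176/65  177/66  177/67  180/66  179/66  181/67  184/67  182/66  188/67  188/67 
188 194/184 195/191 195/191 196/192 198/192 197/193 197/193 198/194 198/194 198/193 198/195 199/195 200/195 204/200
194 105/99  107/101 107/100 106/100 106/100 107/100 
[... 1624 characters left out ...]
171/167 168/165 168/166 168/165 166/163 167/163  77/70   59/49 
284  57/48  114/110 116/112 118/114 119/114 119/114 120/115 119/115 120/116 121/116 118/114 117/112 115/110  57/47 
290  55/47  199/196 202/200 205/201 208/203 209/206 210/206 211/208 212/209 211/208 210/207 210/206 208/205  57/45 
296  55/46  173/59  172/60  176/63  179/65  180/67  179/66  181/67  106/57  183/67  186/67  187/66  186/63   56/43 
302  53/44  174/58  174/60  174/61  177/64  178/64  179/64  181/65  106/53  184/67  187/65  187/63  186/62   55/42 
308  79/42  174/58  175/59  175/59  176/61  178/62  180/64  180/65  105/50  184/64  185/64  188/65  187/61  148/55 
-33 [193, 201, 205]
0 [232, 238, 241]
33 [274, 277, 278]
```

The flap is shut flush and bright over the whole mouth, with no fan visible, so the fan is inside. Next is the black can, with the jaws along x to stay clear of the orange one.

```bash
python3 -c "
from h import *
rows([.521,-.14,.24],0)
import pickle
o,ims=pickle.load(open('first.pkl','rb'));print(onz(ims['scene'],(413/1.4,408/1.4),.088),onz(ims['scene'],(400/1.4,442/1.4),.2),onz(ims['scene'],(592/1.4,488/1.4),.2))"
```

```text
t=19.80 jaw 86.7 j7 0.93 pos [0.4793 0.1735 0.3288] F [ 0.3  0.6 -0.4] w 1.002 -> t(xyz) [  88.9  -59.3 -310.6] turn 1.514
[ 0.50431177 -0.20785066  0.088     ] [ 0.45935045 -0.3186334   0.2       ] [ 0.66549241 -0.42592074  0.2       ]
```

```bash
python3 -m jog '[{"tx":-15,"ty":0,"tz":-35,"turn":0.14,"fingers":-1},{"tx":-15,"ty":-6,"tz":-70,"turn":0.28,"fingers":-1},{"tx":-15,"ty":-12,"tz":-105,"turn":0.42,"fingers":-1},{"tx":-15,"ty":-18,"tz":-140,"turn":0.56,"fingers":-1},{"tx":-15,"ty":-24,"tz":-175,"turn":0.7,"fingers":-1},{"tx":-15,"ty":-30,"tz":-210,"turn":0.84,"fingers":-1},{"tx":10,"ty":-36,"tz":-245,"turn":0.98,"fingers":-1},{"tx":40,"ty":-44,"tz":-280,"turn":1.12,"fingers":-1},{"tx":70,"ty":-52,"tz":-300,"turn":1.26,"fingers":-1},{"tx":89,"ty":-59,"tz":-310,"turn":1.4,"fingers":-1}]'
python3 -m jog '[{"tx":0,"ty":0,"tz":0,"turn":0.11,"fingers":-1},{"tx":0,"ty":0,"tz":0,"turn":0.11,"fingers":-1}]'
python3 - <<'E'
from h import *
o=get_obs();s=get_image('wrist');save(s,'x.png');c=s['color'];h=cv2.cvtColor(c,cv2.COLOR_RGB2HSV)
p=proj(s,[.521,-.098,.098],o);print(p)
m=((h[...,0]>10)&(h[...,0]<35)&(h[...,1]>60)&(h[...,2]>110)).astype(np.uint8)
N,l,st,ce=cv2.connectedComponentsWithStats(m)
for i in range(1,N):
    if st[i,4]>25 and abs(ce[i]-p).max()<90: print(st[i],ce[i].round(1),onz(s,ce[i],.096,o).round(4))
dk=(c.max(2)<70).astype(np.uint8);N,l,st,ce=cv2.connectedComponentsWithStats(cv2.morphologyEx(dk,cv2.MORPH_OPEN,np.ones((5,5))))
for i in range(1,N):
    if st[i,4]>300: print('dark',st[i],ce[i].round(1))
rows([.521,-.098,.12],0,o)
E
```

```text
time_s: 20.8
position: [0.5183, -0.1421, 0.2351]
orientation: [0.705, -0.037, 0.708, 0.037]
contact_force: [0.8, 1.0, 0.5]
width: 1.0
time_s: 21.0
position: [0.5191, -0.1396, 0.2367]
orientation: [0.706, -0.0, 0.708, 0.001]
contact_force: [0.2, -0.3, 0.8]
width: 0.998
[283.0822094  162.91333296]
[275 147  13  14 142] [281.3 153.1] [ 0.5193 -0.0889  0.096 ]
[288 165  13  14 137] [294.1 171.3] [ 0.5318 -0.1063  0.096 ]
dark [   0   62   24  100 1030] [  9.2 119.2]
dark [131  86  53  52 881] [162.  110.5]
dark [ 280  137   35   52 1078] [296.9 162.5]
dark [  96  249  109   98 3237] [157.  301.7]
dark [ 358  250   84   67 1849] [386.4 293.5]
dark [  397   269   163   117 10848] [496.8 335. ]
dark [    0   280   560   140 25957] [166.1 375.2]
t=21.00 jaw 0.1 j7 0.07 pos [ 0.5191 -0.1396  0.2367] F [ 0.2 -0.3  0.8] w 0.998 -> t(xyz) [116.7  41.5   2.3] turn 0.002
```

```bash
python3 -m jog '[{"tx":20,"ty":25,"tz":5,"turn":0,"fingers":-1},{"tx":50,"ty":42,"tz":5,"turn":0,"fingers":-1},{"tx":85,"ty":42,"tz":5,"turn":0,"fingers":-1},{"tx":120,"ty":42,"tz":5,"turn":0,"fingers":-1},{"tx":150,"ty":42,"tz":5,"turn":0,"fingers":-1},{"tx":169,"ty":42,"tz":5,"turn":0,"fingers":-1},{"tx":169,"ty":42,"tz":5,"turn":0,"fingers":-1}]' 
python3 -m jog '[{"tx":0,"ty":0,"tz":0,"turn":0,"fingers":1},{"tx":0,"ty":0,"tz":0,"turn":0,"fingers":1},{"tx":0,"ty":0,"tz":0,"turn":0,"fingers":1},{"tx":0,"ty":0,"tz":0,"turn":0,"fingers":1},{"tx":0,"ty":0,"tz":0,"turn":0,"fingers":1},{"tx":0,"ty":0,"tz":0,"turn":0,"fingers":1},{"tx":0,"ty":0,"tz":0,"turn":0,"fingers":1},{"tx":0,"ty":0,"tz":0,"turn":0,"fingers":1}]' 25
python3 -c "
from h import *
rows([.521,-.098,.35],0)"
```

```text
time_s: 21.75
position: [0.5232, -0.0967, 0.0675]
orientation: [0.706, -0.002, 0.709, 0.003]
contact_force: [0.5, 0.0, -0.0]
width: 0.998
time_s: 22.55
position: [0.5256, -0.0975, 0.0704]
orientation: [0.708, -0.002, 0.707, 0.001]
contact_force: [-0.1, -0.6, 6.0]
width: 0.62
t=22.55 jaw 0.2 j7 -0.11 pos [ 0.5256 -0.0975  0.0704] F [-0.1 -0.6  6. ] w 0.620 -> t(xyz) [-279.6   -0.6   -4.2] turn 0.004
```

```bash
python3 -m jog '[{"tx":-20,"ty":0,"tz":0,"turn":0,"fingers":1},{"tx":-60,"ty":0,"tz":0,"turn":0,"fingers":1},{"tx":-100,"ty":0,"tz":0,"turn":0,"fingers":1},{"tx":-140,"ty":0,"tz":0,"turn":0,"fingers":1},{"tx":-180,"ty":0,"tz":0,"turn":0,"fingers":1},{"tx":-220,"ty":0,"tz":0,"turn":0,"fingers":1},{"tx":-260,"ty":0,"tz":0,"turn":0,"fingers":1},{"tx":-300,"ty":0,"tz":0,"turn":0,"fingers":1},{"tx":-335,"ty":0,"tz":0,"turn":0,"fingers":1},{"tx":-345,"ty":0,"tz":0,"turn":0,"fingers":1}]'
python3 -c "
from h import *
mrel(8,140)"
```

```text
time_s: 23.55
position: [0.5257, -0.0972, 0.4178]
orientation: [0.709, -0.002, 0.705, 0.001]
contact_force: [-0.4, 0.3, -2.4]
width: 0.622
rel x 54.7 y -267.5 z 157.8
t=23.55 jaw 0.2 j7 0.03 pos [ 0.5257 -0.0972  0.4178] F [-0.4  0.3 -2.4] w 0.622 -> t(xyz) [ 17.5 269.9 -29.7] turn -1.507
```

```bash
python3 -m jog '[{"tx":0,"ty":27,"tz":-3,"turn":-0.14,"fingers":1},{"tx":0,"ty":54,"tz":-6,"turn":-0.28,"fingers":1},{"tx":0,"ty":81,"tz":-9,"turn":-0.42,"fingers":1},{"tx":0,"ty":108,"tz":-12,"turn":-0.56,"fingers":1},{"tx":0,"ty":135,"tz":-15,"turn":-0.7,"fingers":1},{"tx":0,"ty":162,"tz":-18,"turn":-0.84,"fingers":1},{"tx":0,"ty":189,"tz":-21,"turn":-0.98,"fingers":1},{"tx":0,"ty":216,"tz":-24,"turn":-1.12,"fingers":1},{"tx":0,"ty":243,"tz":-27,"turn":-1.26,"fingers":1},{"tx":5,"ty":270,"tz":-30,"turn":-1.4,"fingers":1}]'
python3 -m jog '[{"tx":0,"ty":0,"tz":0,"turn":-0.107,"fingers":1},{"tx":0,"ty":0,"tz":0,"turn":-0.107,"fingers":1}]'
python3 -c "
from h import *
mrel(9,100)"
```

```text
time_s: 24.55
position: [0.4933, 0.1734, 0.4081]
orientation: [0.538, -0.458, 0.539, 0.458]
contact_force: [0.0, 0.5, -2.7]
width: 0.623
time_s: 24.75
position: [0.4931, 0.1729, 0.4076]
orientation: [0.513, -0.485, 0.515, 0.486]
contact_force: [-0.1, -0.5, -3.3]
width: 0.623
rel x 6.1 y 0.3 z 147.6
t=24.75 jaw 86.8 j7 0.96 pos [0.4931 0.1729 0.4076] F [-0.1 -0.5 -3.3] w 0.623 -> t(xyz) [47.6 -3.  -0.2] turn 0.003
```

```bash
python3 -m jog '[{"tx":30,"ty":-4,"tz":0,"turn":0,"fingers":1},{"tx":48,"ty":-4,"tz":0,"turn":0,"fingers":1},{"tx":54,"ty":-4,"tz":0,"turn":0,"fingers":1},{"tx":59,"ty":-4,"tz":0,"turn":0,"fingers":1}]' 14
python3 -m jog '[{"tx":1,"ty":4,"tz":0,"turn":0,"fingers":1},{"tx":3,"ty":10,"tz":0,"turn":0,"fingers":1},{"tx":6,"ty":16,"tz":0,"turn":0,"fingers":1},{"tx":10,"ty":23,"tz":0,"turn":0,"fingers":1},{"tx":14,"ty":28,"tz":0,"turn":0,"fingers":1},{"tx":18,"ty":33,"tz":0,"turn":0,"fingers":1},{"tx":22,"ty":37,"tz":0,"turn":0,"fingers":1},{"tx":26,"ty":41,"tz":0,"turn":0,"fingers":1}]'
python3 -c "
from h import *
mrel(-31,65)"
```

```text
time_s: 25.15
position: [0.4979, 0.1716, 0.3511]
orientation: [0.515, -0.484, 0.516, 0.484]
contact_force: [-5.6, -3.1, 20.4]
width: 0.622
time_s: 25.95
position: [0.4566, 0.1747, 0.3241]
orientation: [0.515, -0.485, 0.515, 0.485]
contact_force: [-0.3, -0.7, 0.6]
width: 0.626
rel x -30.5 y -0.1 z 64.1
t=25.95 jaw 86.6 j7 0.93 pos [0.4566 0.1747 0.3241] F [-0.3 -0.7  0.6] w 0.626 -> t(xyz) [-0.9  0.5  0.1] turn -0.0
```

```bash
cat > tilt.py <<'E'
from h import *
o=get_obs();a=np.radians(YAW);ex=np.array([np.cos(a),np.sin(a),0])
G=np.array(o['position'])+[0,0,.009]
for nm in('scene','side'):
    im=get_image(nm);save(im,'tilt_%s_%d.png'%(nm,o['time_s']*100));c=im['color'];g=proj(im,G)
    for ph in(0,34): 
        ax=np.sin(np.radians(ph))*ex-np.array([0,0,np.cos(np.radians(ph))]);print(nm,ph,'G',g.round(),'mid',proj(im,G+.035*ax).round(),'bottom',proj(im,G+.079*ax).round())
    x0,y0=int(g[0]),int(g[1]);gm=c.max(2)
    print('\n'.join('%3d '%y+''.join('#' if gm[y,x]<65 else ('r' if c[y,x,0]>1.6*c[y,x,1] else '.') for x in range(x0-40,x0+45)) for y in range(y0-20,y0+55,2)))
E
python3 tilt.py
```

```text
scene 0 G [235.  89.] mid [236. 102.] bottom [237. 118.]
scene 34 G [235.  89.] mid [244.  99.] bottom [256. 111.]
 69 ........................################################.............................
 71 ........................###########..#.#..#..........................................
 73 ........................#............................##..............................
 75 ...........................###.....................#####.............................
 77 ..........................#####......................................................
 79 ................................................................................rrrrr
 81 .........................................r.....###...........................rrrrrrrr
 83 ..................................##.........######.......................rrrrrrrrrrr
 85 .................................###......#...#######..................rrrrrrrrrrrrrr
 87 ..............................................#########.............rrrrrrrrrrrrrrrrr
 89 ..............................................###########..........rrrr...rrrrrrr
[... 5267 characters left out ...]
...............................rrrrrrrrrrrrrrrrrrrrrrrrrrrrrrrrrrrrrrr
295 ............................................rrrrrrrrrrrrrrrrrrrrrrrrrrrrrrrrrrrrrrrrr
297 ...........................................rrrrrrrrrrrrrrrrrrrrrrrrrrrrrrrrrrrrrrrrrr
299 .........................................rrrrrrrrrrrrrrrrrrrrrrrrrrrrrrrrrrrrrrrrrrrr
301 ........................................rrrrrrrrrrrrrrrrrrrrrrrrrrrrrrrrrrrrrrrrrrrrr
303 ......................................rrrrrrrrrrrrrrrrrrrrrrrrrrrrrrrrrrrrrrrrrrrrrrr
305 .....................................rrrrrrrrrrrrrrrrrrrrrrrrrrrrrrrrrrrrrrrrrrrrrrrr
307 ...................................rrrrrrrrrrrrrrrrrrrrrrrrrrrrrrrrrrrrrrrrrrrrrrrrrr
```

```bash
python3 -m jog '[{"tx":0,"ty":0,"tz":0,"turn":0,"fingers":1},{"tx":-5,"ty":4,"tz":0,"turn":0,"fingers":1},{"tx":-1,"ty":10,"tz":0,"turn":0,"fingers":1},{"tx":3,"ty":16,"tz":0,"turn":0,"fingers":1},{"tx":10,"ty":12,"tz":0,"turn":0,"fingers":1},{"tx":17,"ty":8,"tz":0,"turn":0,"fingers":1},{"tx":24,"ty":3,"tz":0,"turn":0,"fingers":1},{"tx":32,"ty":-2,"tz":0,"turn":0,"fingers":1},{"tx":40,"ty":-8,"tz":0,"turn":0,"fingers":1},{"tx":40,"ty":-8,"tz":0,"turn":0,"fingers":1}]' 45
python3 -c "
from h import *
mrel(0,-9)"
```

```text
time_s: 27.05
position: [0.4647, 0.1743, 0.2837]
orientation: [0.514, -0.484, 0.515, 0.485]
contact_force: [-6.9, -1.3, 6.3]
width: 0.623
rel x -22.3 y -0.1 z 23.7
t=27.05 jaw 86.6 j7 0.91 pos [0.4647 0.1743 0.2837] F [-6.9 -1.3  6.3] w 0.623 -> t(xyz) [ 32.7 -22.4   0.1] turn -0.0
```

```bash
python3 -m jog '[{"tx":8,"ty":-5,"tz":0,"turn":0,"fingers":1},{"tx":16,"ty":-11,"tz":0,"turn":0,"fingers":1},{"tx":24,"ty":-16,"tz":0,"turn":0,"fingers":1},{"tx":33,"ty":-22,"tz":0,"turn":0,"fingers":1},{"tx":33,"ty":-22,"tz":0,"turn":0,"fingers":1}]' 45
python3 -c "
from h import *
mrel(11,-28)"
```

```text
time_s: 27.55
position: [0.4846, 0.1729, 0.2493]
orientation: [0.512, -0.484, 0.517, 0.486]
contact_force: [-7.1, 0.2, -3.5]
width: 0.621
rel x -2.4 y -0.3 z -10.7
t=27.55 jaw 86.6 j7 0.88 pos [0.4846 0.1729 0.2493] F [-7.1  0.2 -3.5] w 0.621 -> t(xyz) [ 17.2 -13.5   0.3] turn 0.0
```

```bash
python3 -m jog '[{"tx":6,"ty":-5,"tz":0,"turn":0,"fingers":1},{"tx":12,"ty":-9,"tz":0,"turn":0,"fingers":1},{"tx":17,"ty":-13,"tz":0,"turn":0,"fingers":1},{"tx":23,"ty":-14,"tz":0,"turn":0,"fingers":1},{"tx":27,"ty":-14,"tz":0,"turn":0,"fingers":1},{"tx":27,"ty":-14,"tz":0,"turn":0,"fingers":1}]' 45
python3 tilt.py | head -3; python3 -c "
from h import *
mrel(11,-45)"
```

```text
time_s: 28.15
position: [0.5016, 0.1724, 0.2242]
orientation: [0.515, -0.485, 0.514, 0.485]
contact_force: [2.8, 1.9, -6.5]
width: 0.616
scene 0 G [257. 123.] mid [258. 135.] bottom [258. 148.]
scene 34 G [257. 123.] mid [266. 132.] bottom [276. 142.]
103 ..........................####.###########################rrrrrrrrrrrrrrrrrrrrrrrrrrr
rel x 14.5 y 0.2 z -35.7
t=28.25 jaw 86.6 j7 0.86 pos [0.5015 0.1723 0.2243] F [ 3.1  1.6 -5.8] w 0.619 -> t(xyz) [ 9.3  3.5 -0.2] turn -0.001
```

```bash
python3 -m jog '[{"tx":4,"ty":-1,"tz":0,"turn":0,"fingers":1},{"tx":8,"ty":-1,"tz":0,"turn":0,"fingers":1},{"tx":12,"ty":-1,"tz":0,"turn":0,"fingers":1},{"tx":12,"ty":-1,"tz":0,"turn":0,"fingers":1}]'; python3 -c "
from h import *
mrel(12,-57)"
```

```text
time_s: 28.65
position: [0.5036, 0.1725, 0.2139]
orientation: [0.516, -0.486, 0.513, 0.484]
contact_force: [5.0, 1.0, 3.0]
width: 0.619
rel x 16.6 y 0.4 z -46.1
t=28.65 jaw 86.6 j7 0.85 pos [0.5036 0.1725 0.2139] F [5. 1. 3.] w 0.619 -> t(xyz) [10.8  4.7 -0.5] turn -0.001
```

```bash
python3 -m jog '[{"tx":4,"ty":0,"tz":0,"turn":0,"fingers":1},{"tx":8,"ty":1,"tz":0,"turn":0,"fingers":1},{"tx":11,"ty":2,"tz":0,"turn":0,"fingers":1},{"tx":11,"ty":3,"tz":0,"turn":0,"fingers":1}]'; python3 -c "
from h import *
mrel(12,-57)"
```

```text
time_s: 29.05
position: [0.5035, 0.1728, 0.2041]
orientation: [0.518, -0.486, 0.512, 0.483]
contact_force: [13.3, 1.2, 2.7]
width: 0.618
rel x 16.4 y 0.8 z -55.9
t=29.05 jaw 86.5 j7 0.84 pos [0.5035 0.1728 0.2041] F [13.3  1.2  2.7] w 0.618 -> t(xyz) [ 1.1  4.5 -0.8] turn -0.002
```

```bash
python3 -m jog '[{"tx":0,"ty":0,"tz":0,"turn":0,"fingers":-1},{"tx":0,"ty":0,"tz":0,"turn":0,"fingers":-1},{"tx":0,"ty":0,"tz":0,"turn":0,"fingers":-1},{"tx":0,"ty":0,"tz":0,"turn":0,"fingers":-1},{"tx":0,"ty":0,"tz":0,"turn":0,"fingers":-1},{"tx":0,"ty":0,"tz":0,"turn":0,"fingers":-1},{"tx":0,"ty":0,"tz":0,"turn":0,"fingers":-1}]'
python3 dk.py y.png
python3 - <<'E'
import cv2,numpy as np
s=cv2.imread('pics/y.png')[:,:,::-1]
for r in range(214,312,5): print(r,' '.join('%3d/%-3d'%(s[r,x].max(),s[r,x,1]) for x in range(200,370,10)))
E
```

```text
time_s: 29.75
position: [0.4983, 0.1721, 0.2014]
orientation: [0.514, -0.485, 0.515, 0.485]
contact_force: [-4.6, -1.8, 2.1]
width: 1.001
rel x 11.4 y -0.3 z -58.6
t=29.75 jaw 86.6 j7 0.84 pos [0.4983 0.1721 0.2014] F [-4.6 -1.8  2.1] w 1.001 -> t(xyz) [-1.6  5.4  0.3] turn -0.0
190 [199  69  65]
198 [200  69  65]
206 [226 223 221]
214 [211 207 205]
222 [113 106 106]
230 [114 108 107]
238 w 144 if fan: rel x -19 z -18 [63 56 54]
246 w 150 if fan: rel x -18 z -13 [60 55 55]
254 w 175 if fan: rel x -22 z 5 [60 56 56]
262 [114 111 109]
270 [114 112 110]
278 [147 145 142]
286 [194 190 188]
294 [199 195 192]
302 [193 190 187]
310 [197 194 190]
318 [101 100 101]
214 208/204 209/205 208/203 209/204 210/204 211/205 210/205 210/205 211/206 213/207 212/207 213/208 214/208 214/210 215/212 215/212 216/212
219 115/108 115/109 117/109 115/108 115/108 115/108 116/109 116/108 115/108 116/109 115/108 115/107 116/108 116/108 116/108 117/109 116/108
224 116/110 116/110 116/110 116/110 116/110 116/110 115/109 115/109 116/111 116/110 115/110 115/110 117/110 116/110 116/110 116/110 116/109
229 113/107 114
[... 1664 characters left out ...]

289 162/159 190/185 189/186 190/186 191/188 191/189 191/190 193/189 193/189 193/190 193/190 193/190 193/190 194/189 110/108 109/107 108/106
294 193/190 194/191 195/191 196/192 196/192 198/195 198/195 199/195 199/195 199/195 199/195 198/195 198/194 198/194 158/155 111/109 109/107
299 192/188 192/189 194/190 195/192 195/192 196/192 197/193 198/195 198/194 198/194 199/195 198/195 198/194 199/195 113/111 112/111 111/109
304 187/183 188/185 189/186 190/186 191/188 191/189 194/191 193/190 194/190 195/191 195/192 195/192 196/193 195/192 111/109 111/109 110/108
309 195/191 194/191 195/192 195/192 196/193 197/194 196/193 198/194 198/195 198/194 197/194 198/194 198/193 197/193 112/110 111/108 110/107
```

The can has dropped. The flap now rests only on the fingers, unobstructed across the mouth. I'll hold a moment longer and then withdraw.

```bash
python3 -m jog '[{"tx":0,"ty":0,"tz":0,"turn":0,"fingers":-1},{"tx":0,"ty":0,"tz":0,"turn":0,"fingers":-1},{"tx":0,"ty":0,"tz":0,"turn":0,"fingers":-1},{"tx":-10,"ty":6,"tz":0,"turn":0,"fingers":-1},{"tx":-30,"ty":14,"tz":0,"turn":0,"fingers":-1},{"tx":-50,"ty":18,"tz":0,"turn":0,"fingers":-1},{"tx":-85,"ty":18,"tz":0,"turn":0,"fingers":-1},{"tx":-125,"ty":18,"tz":0,"turn":0,"fingers":-1},{"tx":-130,"ty":18,"tz":0,"turn":0,"fingers":-1},{"tx":-130,"ty":18,"tz":0,"turn":0,"fingers":-1}]'
python3 dk.py z.png
python3 - <<'E'
from h import *
import pickle
s=cv2.imread('pics/z.png').astype(int);w=cv2.imread('pics/w.png').astype(int)
print('mouth mean diff vs shut after fan',abs(s[190:280,205:350]-w[190:280,205:350]).mean())
s=s[:,:,::-1]
for r in range(188,290,8): print(r,' '.join('%3d'%(s[r,x].max()) for x in range(190,380,14)))
# bystanders: compare scene image with first
o,ims=pickle.load(open('first.pkl','rb'));n=get_image('scene')['color'].astype(int);f=ims['scene']['color'].astype(int)
d=(abs(n-f).max(2)>40).astype(np.uint8);d=cv2.morphologyEx(d,cv2.MORPH_OPEN,np.ones((3,3)))
N,l,st,ce=cv2.connectedComponentsWithStats(d)
for i in range(1,N):
    if st[i,4]>25: print('change',st[i],ce[i].round())
E
```

```text
time_s: 30.8
position: [0.482, 0.1739, 0.3336]
orientation: [0.516, -0.486, 0.513, 0.484]
contact_force: [0.5, -0.1, -0.3]
width: 0.999
rel x -5.1 y 0.6 z 73.6
t=30.80 jaw 86.6 j7 0.93 pos [0.482  0.1739 0.3336] F [ 0.5 -0.1 -0.3] w 0.999 -> t(xyz) [130.7 -10.4  -0.8] turn -0.001
190 [174 171 170]
198 [105  99  98]
206 [109 104 102]
214 [141 137 135]
222 [189 185 181]
230 [190 186 183]
238 [192 188 184]
246 [157 154 151]
254 [195 192 189]
262 [193 189 186]
270 [194 189 186]
278 [110 107 105]
286 [174 171 170]
294 [150  68  65]
302 [178  66  63]
310 [177  63  60]
318 [90 83 84]
mouth mean diff vs shut after fan 9.848429118773947
188 172 193 194 194 194 194 195 198 198 200 202 205 206 205
196 125 104 103 104 104 104 104 104 104 105 104 105 104 204
204 124 104 104 104 106 106 108 107 109 110 110 109 110 198
212 125 174 177 178 181 183 184 188 191 193 198 190 107 180
220 124 176 177 181 183 184 188 191 193 198 199 201 107 147
228 123 178 180 183 186 189 192 196 199 201 205 208 110 121
236 124 178 180 183 185 188 190 194 195 197 200 202 109 100
244 112 176 178 179 180 184 186 187 189 190 
[... 381 characters left out ...]
 95 2258] [244.  49.]
change [  0  49  10  50 320] [ 3. 77.]
change [   0   98   30   57 1076] [ 12. 128.]
change [275  98  51  36 688] [303. 114.]
change [ 34 152  34  54 378] [ 55. 178.]
change [ 280  239   66   51 1648] [307. 268.]
change [161 270  54  12 230] [187. 275.]
change [   0  283   84  137 5390] [ 27. 375.]
change [226 295  37  39 639] [245. 315.]
change [265 295  39  36 406] [281. 312.]
change [151 335  33  13 150] [167. 341.]
change [207 342  18  10 113] [217. 346.]
change [227 345  40  14 265] [245. 353.]
change [ 403  348  104   72 3195] [456. 380.]
change [281 361  13  34 202] [287. 377.]
change [ 315  390  142   30 2686] [384. 408.]
change [471 408  14  12 109] [477. 414.]
```

```bash
python3 -c "
from plant import job_done
print(job_done())"
```

```text
the job is handed in; nothing more can be done
None
```

Both failed parts, the fan and then the black capacitor, went through the mouth into the reject box. I handed the job in at about 31 s; no verdict came back.

- **Fan:** it went in first, but not cleanly. Released, it jammed between the flap and the mouth's lower edge, and the flap pushed it back when I withdrew. One regrip also missed it. Gripped nearer its top and pushed deeper, it dropped while the open fingers held the flap. I then let the flap spring shut.
- **Capacitor:** I tilted it about 34° in the grip by pressing its foot on the mouth's upper rim. I then pushed it past the lower edge, and it dropped on the first release with the flap held open.

**Last checks**
- **Flap and mouth:** in the wrist camera the flap looks fully shut, much as it did after the fan, with nothing left in the mouth.
- **Robot:** it stood clear of the box with the fingers open, and the force reading was about zero.
- **Bystanders:** comparing start and end scene pictures, I saw no change at the tape, screwdriver or heatsink. A changed patch close to the orange can is probably the arm's shadow, but I did not look closer.
- **Not confirmed:** no camera sees inside the box, so I only infer that both parts rest inside it, from the empty mouth and the shut flap. I also had no direct reading of the flap angle.

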